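Clip the trolley wheel onto its axle

TASK

The trolley wheel has been slipped over its upright axle: take the forked clip pusher from the tool rest and push the clip that lies on the wheel's face sideways into the axle's groove, with the fork and not with the fingers, until it snaps fully home. Push gently, only as hard as the clip needs, and stop as soon as you feel it snap home: pressed on against the axle, it bends. Then lay the pusher back in its own place in the rest, and leave the other things alone.

Things in the scene. Friction and masses are not known exactly. Their poses are not given: they have to be found in the camera images.
- groove (a point): Middle of the groove of a fixed upright steel axle standing through a black trolley wheel (125 mm across) that lies flat in a clamp. The wheel's bright flat face (110 mm across) is 3 mm below this point and 68 mm above the table. The groove is a neck 16 mm in diameter, 8 mm high, just above that face; over it the axle's head, 22 mm in diameter, 10 mm high. z up; x and y mean nothing.
- clip_bore (a point): Bore centre of the loose split steel clip (6 mm thick, 30 mm wide, 50 g), half-way up, lying flat on the wheel's face 20 to 30 mm from the axle. +x points out of its mouth, which faces the axle within 15 degrees. In front two sprung jaws, bumps 12 mm apart, that must spread over the 16 mm neck. Behind, a flat back bar 30 mm wide, rear face 15 mm behind this point. Over 25 N bends it.
- clip_tail (a point): Rear end of the clip's tail, 21 mm behind the bore centre, 3 mm above the face: a tab 10 mm wide that sticks out 6 mm from the middle of the back bar. Pushed from here the clip slides at under 1 N. Its jaws meet the neck 14 mm short of home; the force peaks at 6 to 14 N, fades, and 6 to 2 mm short it jumps home alone (bore within 1.5 mm of the axis). Then a dead stop: once home, over 10 N of push bends it.
- fork_grip (a point): Grip middle of the forked clip pusher, on its handle's axis, lying level in the rest. +x points along the tool to the fork, z up. Black handle 24 mm wide and high, from 66 mm behind this point to 20 mm in front; a bolster 32 mm wide from 17 to 24 mm in front bears on the fingers when pushing. 130 g (may vary by 30 percent). The other tool in the rest has the same handle but a plain round end.
- fork_root (a point): On the pusher's axis, 106 mm in front of the grip middle. The fork is a level steel blade 29 mm wide, 6 mm thick, centred on the axis, on an 8 mm rod (6 mm thick in its last 40 mm); two prongs 7 mm wide, 10 mm long, gap 15 mm, which takes the clip's tail while the prongs bear on the back bar. Its stick-out is adjustable, tight, and differs each time: prong tips lie 0 to 30 mm in front of this point, not measured.
- place_left (a point): Left place of the fixed wooden tool rest: grip middle of a tool lying there, 52 mm above the table; x along the tool to its working end, z up. Two notched posts, 14 mm thick: under the handle 46 mm behind (notch 29 mm wide), under the rod 54 mm in front (13 mm wide); notch walls about 14 mm high. Between them finger room down to the base board, 14 mm above the table. Pusher in either place.
- place_right (a point): Right place of the tool rest, the same as the left one, 92 mm to its right (-y of the rest).
- punch: Bystander: the round-ended punch in the other place of the rest, same handle as the pusher; origin at its grip centre.
- wrench: Bystander: open-ended wrench lying on the table.
- washer: Bystander: steel washer, 42 mm across, 5 mm high, lying on the table.
- spacer: Bystander: brass spacer tube, 34 mm across, 18 mm high.
- spare_wheel: Bystander: spare black wheel lying flat, 120 mm across, 36 mm high.
- grease_jar: Bystander: jar of grease, 60 mm across, 70 mm high.
- book: Bystander: closed book lying flat, 130 by 190 by 22 mm.

How it is judged:
On the way, in this order (a step that is already met when the one before it is completed fails the run):
1. the pusher is lifted out of the rest (distance of fork_grip from where it was at the start of the episode above 0.03 m and contact force between the fingers and fork above 1 N), for 0.1 s.
2. the clip is snapped into the groove (horizontal distance between clip_bore and groove below 0.0025 m and z of clip_bore in the frame of groove between -0.0025 and 0.0035 m), for 0.2 s.
At the end, for the whole second after the job is handed in: Clip in the groove: bore centre within 2.5 mm of the axle's axis, flat on the wheel's face (2.5 mm below to 3.5 mm above groove centre). Pusher released, at rest, level (within 7 degrees) in its own place in the rest, grip centre within 20 mm of where it was (all of step 2 and distance of fork_grip from where it was at the start of the episode below 0.02 m and angle between fork_grip's own z axis and vertical below 0.12 rad and linear speed of each of fork, clip below 0.02 m/s); the robot touches nothing.
It fails at once if the clip is pressed with more than 25 N by the pusher (contact force between fork and clip above 25 N).
It fails at once if the pusher still presses with more than 10 N on the clip when it is home ((horizontal distance between clip_bore and groove below 0.0025 m and z of clip_bore in the frame of groove between -0.0025 and 0.0035 m) and contact force between fork and clip above 10 N).
It fails at once if the pusher is rammed against the wheel or axle with more than 25 N (contact force between fork and axle above 25 N).
It fails at once if the fingers or the arm touch the clip (contact force between any of the fingers, the arm and clip above 0.5 N).
It fails at once if one of the other things is moved by more than 30 mm (distance of any of punch, wrench, washer, spacer, spare_wheel, grease_jar, book from where it was at the start of the episode above 0.03 m).
It also fails if it takes over 58 s, if anything falls off the work surface, if the arm or the gripper's body presses on something with over 40 N, if the wrist force passes 120 N, or if a joint passes its speed limit or range.

ROBOT

A 6-joint arm with a two-finger parallel gripper is mounted at the origin on the work surface. World frame = base frame: x ahead of the robot, y to its left, z up, the work surface at z = 0. Lengths are in m, angles in rad, forces in N, time in s.
With the tool pointing down it reaches from about 0.35 to 0.775 m from the base axis. Payload 7.3 kg.
Tool frame: the origin (TCP) lies at the very end of the fingers, on their centre line; the grasp point (between the pads) lies 19 mm behind it; z points along the fingers, y is the line along which they close (so a half turn about z gives the same grasp; the last joint's range is limited). The gripper opens to 92 mm and grips with 3 to 60 N. Pads are 19 mm wide; open, the fingers measure 130 mm over their backs; the gripper's body (75 mm by 190 mm) begins 47 mm behind the grasp point.
Start: joints at [-1.31, 0.342, 1.524, -0, 1.275, -0.146], TCP at [0.208, -0.482, 0.227] pointing down, gripper open.
Joint ranges: [-2.53, 2.53], [-0.77, 2.02], [0.04, 2.7], [-1, 4.14], [0.28, 2.66], [-3.11, 3.11]. Speed limits (rad/s): [2.57, 2.57, 3.14, 3.14, 3.14, 3.14].

INTERFACE

Orientations are given as [roll, pitch, yaw] about the fixed x, y, z axes, in that order (R = Rz(yaw) Ry(pitch) Rx(roll)).
In Python, from cell import robot gives the robot as it stands. The module is installed in compiled form; this text tells all that it offers.
- The arm moves only by the tool arm_command, never from a script. Its argument "moves" is a list of rows, each a list of 3 entries, a list of its own where there are three numbers: the shift along the tool's x, y, z in m, then the turn, a rotation vector about the tool's x, y, z in rad, then the finger opening in m, from 0 to 0.0918. In form: [[[dx, dy, dz], [ax, ay, az], claw], ...]. A call has exactly 5 rows; each row is the pose to reach, as a shift and turn from the pose commanded when the call began, along the tool's axes at that moment; what a row does not reach only later rows make up. A row lasts 1/10 s, in which the tool goes at most 50 mm and 8.59 degrees, less where a joint would pass 70% of its speed; a pose out of reach is approached as far as the arm can. A call with a gripper value outside its range is refused whole. The fingers move at their own pace and stop on an object; "squeeze" is the grip in N (left out, the last holds). Time passes only in rows, so rows that repeat a pose let the fingers close, or fill a call up. It gives the time, the measured TCP pose, the force, the opening and the grip force at its end, in the units of the state.
- robot.observe(): the state, without advancing time (a new reading comes with each control period).
- robot.read_camera(name): name is "scene" or "side" or "wrist"; returns the picture (420x560x3 uint8, red, green, blue); there is no depth.
- robot.camera_model(name): a dict with "fx", "fy", "cx", "cy" (pixels), "R" (3x3) and "t" (3): a world point X has camera coordinates R X + t. Camera axes: x right, y down, z forward; pixel columns grow to the right and rows downward; lengths in m; the calibration is good to about 2 mm. A picture is of the moment at which its call begins: read the wrist's pose just before it. camera_model takes no time and is no camera call; for the wrist camera it gives the pose at the moment of the call.
- robot.hand_in(): hands the job in; it is judged then, once.
The state is a dict: "time": time; "qpos": joint angles; "qvel": joint speeds; "joint_efforts": joint torques, N m; "tool_pos": TCP position; "tool_rot": TCP orientation; "contact_force": force on the tool from outside, world axes, zero at the start; "torque": the same for the moment, N m; "opening": finger opening in m; "grip_force": force on a finger pad.
Only numpy, scipy, OpenCV 4.12 (cv2) and the standard library are available. Lean on these libraries where they do the work, as an engineer would, in place of code of your own. Each camera call takes 0.05 s, during which the arm holds its last target. There are 200 camera calls.

## Working session

There is one attempt and no reset: what is moved stays moved. The work goes in short steps, Python scripts to look and compute and a tool call to move; the robot and the scene stay as the last step left them, time stands still between calls to the robot, and variables do not carry over. Pictures are saved under pics/ and viewed, at most 10 in all, crops included, and the job is handed in when it is done.

Besides the shell and the picture viewer there is one more tool, called after ">>>" as name(argument=value, ...), one argument or row to a line, values as JSON. arm_command: Moves the arm, as the interface text tells. Its arguments: {"type":"object","properties":{"moves":{"type":"array"},"squeeze":{"type":"number"}},"required":["moves"]}

```bash
mkdir -p pics; cat > h.py <<'E'
import numpy as np, cv2
from cell import robot
from scipy.spatial.transform import Rotation as Ro
def snap(n,f):
    m=robot.camera_model(n); im=robot.read_camera(n); cv2.imwrite(f'pics/{f}.png',im[:,:,::-1]); np.savez(f'pics/{f}.npz',**m); return im
def ray(f,u,v,z):
    m=np.load(f'pics/{f}.npz'); R=m['R'];c=-R.T@m['t']
    d=R.T@np.array([(u-m['cx'])/m['fx'],(v-m['cy'])/m['fy'],1]); return c+d*(z-c[2])/d[2]
def proj(f,X):
    m=np.load(f'pics/{f}.npz'); p=m['R']@np.asarray(X)+m['t']; return m['fx']*p[0]/p[2]+m['cx'],m['fy']*p[1]/p[2]+m['cy']
def crop(f,x0,y0,x1,y1,o):
    im=cv2.imread(f'pics/{f}.png')[y0:y1,x0:x1]; k=min(800/im.shape[1],600/im.shape[0]); cv2.imwrite(f'pics/{o}.png',cv2.resize(im,None,fx=k,fy=k,interpolation=cv2.INTER_CUBIC)); print('scale',k)
def S():
    s=robot.observe(); return s
E
python3 - <<'E'
from h import *
a=snap('scene','a');b=snap('side','b')
cv2.imwrite('pics/ab.png',np.vstack([a[:,:,::-1],b[:,:,::-1]])[:, :][:840] if 0 else cv2.resize(np.hstack([a,b])[:,:,::-1],(800,300)))
s=S();print(s)
for n in 'ab':
  m=np.load(f'pics/{n}.npz');print(m['fx'],-m['R'].T@m['t'],m['R'][2])
E
```

```text
{'time': 0.1, 'qpos': array([-1.30999872e+00,  3.42678795e-01,  1.52491381e+00,  9.43838765e-06,
        1.27541524e+00, -1.45997358e-01]), 'qvel': array([ 0.00129192, -0.00207772, -0.00166632,  0.0006803 ,  0.0014215 ,
        0.00119404]), 'joint_efforts': array([ 1.39638294e-03, -4.32001805e+01, -2.44695801e+01,  7.18713831e-02,
        5.25778206e-02, -3.83973736e-05]), 'tool_pos': array([ 0.20765511, -0.48179055,  0.22610379]), 'tool_rot': array([-3.14019384e+00, -2.14809589e-04,  4.06792059e-01]), 'contact_force': array([0.31170467, 0.1566953 , 0.29070655]), 'torque': array([-0.02742419, -0.02629391,  0.03360226]), 'grip_force': 0.0, 'opening': 0.09185231854770545}
468.8475211741306 [ 1.06132679 -0.64382452  1.0328852 ] [-0.44363728  0.48716361 -0.75223506]
475.97007896620397 [-0.10013564 -1.12472331  0.86065485] [ 0.39234858  0.74944482 -0.53328703]
```

View pics/a.png

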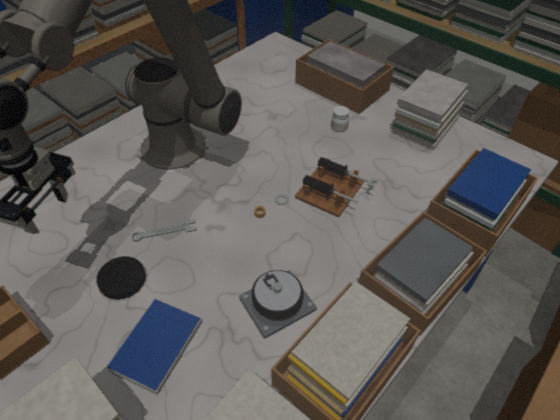

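View pics/b.png

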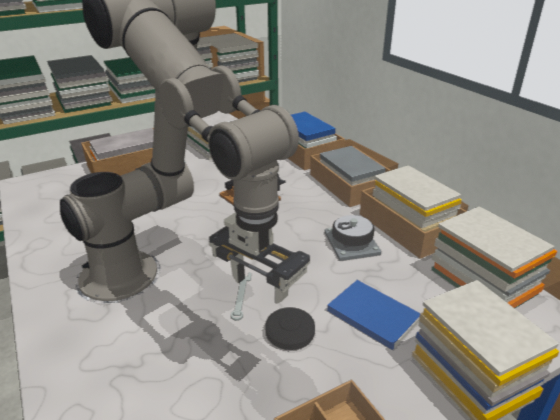

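```bash
python3 - <<'E'
from h import *
im=cv2.imread('pics/a.png')
A=cv2.resize(im[140:225,280:393],(800,600),interpolation=cv2.INTER_CUBIC); B=cv2.resize(im[255:330,235:335],(800,600),interpolation=cv2.INTER_CUBIC)
cv2.imwrite('pics/c.png',cv2.resize(np.vstack([A,B]),(500,750)) if 0 else np.hstack([cv2.resize(A,(400,300)),cv2.resize(B,(400,300))]))
print('rest handle', ray('a',320,185,.06),ray('a',334,167,.06)); print('tips',ray('a',365,200,.055),ray('a',375,184,.055))
print('wheel',ray('a',277,290,.068))
E
```

```text
rest handle [0.50809382 0.14396506 0.06      ] [0.4914118  0.23137915 0.06      ]
tips [0.63692475 0.18778162 0.055     ] [0.62139528 0.25970664 0.055     ]
wheel [ 0.65791418 -0.20455947  0.068     ]
```

View pics/c.png

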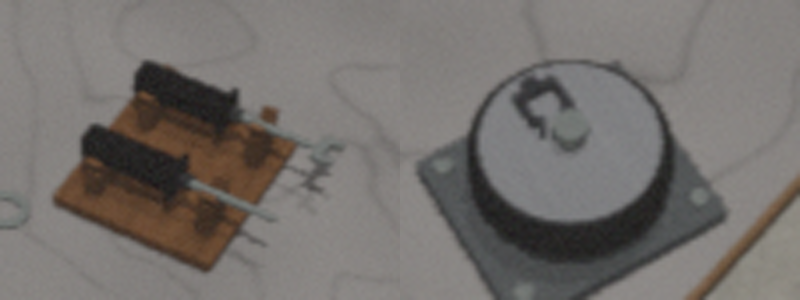

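The scene crop shows two tools. The far, left one (y≈0.23) ends in the fork at about crop (325,150), so the pusher is in the left place. The clip is up and left of the axle head, at crop (545,95) against (572,130). Next I'll look at the wheel from close by.

```bash
cat >> h.py <<'E'
def go(p,rpy):
    s=S();R=Ro.from_euler('xyz',s['tool_rot']);T=Ro.from_euler('xyz',rpy)
    print('shift',np.round(R.inv().apply(np.array(p)-s['tool_pos']),4),'turn',np.round((R.inv()*T).as_rotvec(),4),'dist',np.linalg.norm(np.array(p)-s['tool_pos']))
E
python3 - <<'E'
from h import *
m=robot.camera_model('wrist');s=S();R=Ro.from_euler('xyz',s['tool_rot'])
print('cam in tool',R.inv().apply(-m['R'].T@m['t']-s['tool_pos']),'axis',R.inv().apply(m['R'][2]),'imx',R.inv().apply(m['R'][0]),m['fx'])
print('axle',ray('a',278,287.5,.08),'clip',ray('a',271,279,.072))
go([.6,-.2,.30],[3.1416,0,.4])
E
```

```text
cam in tool [ 0.06983158  0.00067346 -0.15720214] axis [-2.62719763e-01 -5.93931014e-04  9.64871998e-01] imx [-6.77101962e-04  9.99999678e-01  4.31189585e-04] 363.9602560161517
axle [ 0.66004705 -0.20336733  0.08      ] clip [ 0.62802843 -0.19340728  0.072     ]
shift [ 0.4718 -0.1037 -0.0736] turn [-0.0014 -0.0002  0.0068] dist 0.48867277095423683
```

>>> arm_command(
  moves=[
    [[0.048,-0.011,-0.008],[0,0,0],0.09],
    [[0.095,-0.021,-0.015],[0,0,0],0.09],
    [[0.143,-0.031,-0.02],[0,0,0],0.09],
    [[0.19,-0.042,-0.025],[0,0,0],0.09],
    [[0.238,-0.052,-0.03],[0,0,0],0.09],
  ],
)

```text
time: 0.6
tool_pos: [0.4069, -0.3388, 0.2567]
tool_rot: [-3.141, 0.0, 0.406]
contact_force: [-0.1, -0.9, 0.6]
opening: 0.0896
grip_force: 0.0
```

>>> arm_command(
  moves=[
    [[0.048,-0.011,0],[0,0,0],0.09],
    [[0.095,-0.021,0],[0,0,0],0.09],
    [[0.143,-0.031,0],[0,0,0],0.09],
    [[0.19,-0.042,0],[0,0,0],0.09],
    [[0.233,-0.052,0],[0,0,0],0.09],
  ],
)

```text
time: 1.1
tool_pos: [0.6006, -0.1984, 0.2562]
tool_rot: [-3.141, 0.001, 0.407]
contact_force: [-0.3, -0.6, -0.3]
opening: 0.09
grip_force: 0.0
```

```bash
python3 - <<'E'
from h import *
s=S();print(s['time'],s['tool_pos'],s['tool_rot'],s['qpos'])
snap('wrist','w1')
print(proj('w1',[.66,-.203,.08]))
E
```

```text
1.1 [ 0.60059586 -0.19843118  0.25619486] [-3.14104746e+00  5.12734362e-04  4.07393123e-01] [-4.40168766e-01  5.28886475e-01  1.14592546e+00 -2.36943067e-05
  1.46752876e+00  7.23237029e-01]
(np.float64(311.7070532477952), np.float64(125.64137337673492))
```

View pics/w1.png

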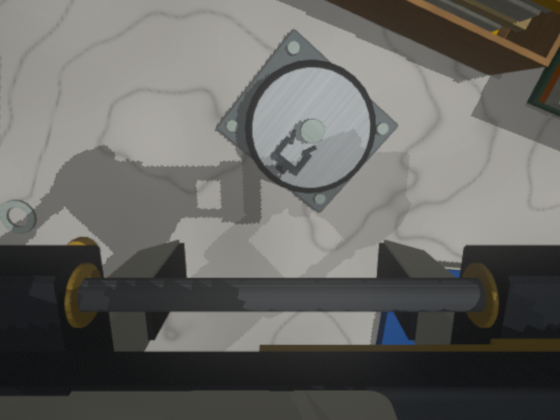

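```bash
python3 - <<'E'
from h import *
crop('w1',255,95,355,170,'w1c')
go([.47,.22,.24],[3.1416,0,.2])
E
```

```text
scale 8.0
shift [ 0.042  -0.4331  0.0165] turn [-0.0026 -0.0027  0.2114] dist 0.43545432714891974
```

View pics/w1c.png

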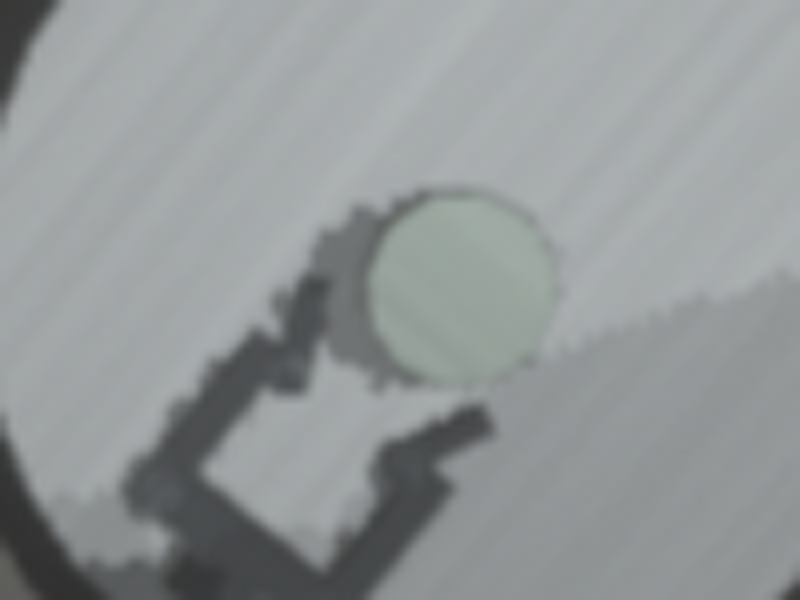

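Clip in the crop: jaw tips at about (315,285) and (485,415), inner back edge from (205,470) to (320,570), tail at about (190,575). The axle head's centre is (462,287).

```bash
python3 - <<'E'
from h import *
P=lambda x,y,z:ray('w1',255+x/8,95+y/8,z)
ax=P(462,287,.085);print('axle',ax)
# wheel face centre check via threshold-free: rim extremes full image approx
for n,p in dict(jl=(315,285),jr=(485,415),il=(205,470),ir=(320,570),cl=(130,490)).items(): print(n,P(*p,.074))
j=(P(315,285,.074)+P(485,415,.074))/2;b=(P(205,470,.074)+P(320,570,.074))/2
d=j-b;print('mid jaw',j,'inner back',b,'yaw',np.arctan2(d[1],d[0]),'len',np.linalg.norm(d), 'axle-back yaw',np.arctan2(*(ax-b)[[1,0]]))
q=P(320,570,.074)-P(205,470,.074);print('bar yaw+90',np.arctan2(q[1],q[0])+np.pi/2)
im=cv2.imread('pics/w1.png')[125:185,255:335];g=cv2.cvtColor(im,cv2.COLOR_BGR2GRAY)
crop('w1',255,120,335,180,'w1d')
E
```

```text
axle [ 0.65631655 -0.20526066  0.085     ]
jl [ 0.6495734 -0.1908565  0.074    ]
jr [ 0.64384773 -0.2148978   0.074     ]
il [ 0.62518752 -0.18764867  0.074     ]
ir [ 0.61976743 -0.20467526  0.074     ]
cl [ 0.61959185 -0.18054152  0.074     ]
mid jaw [ 0.64671056 -0.20287715  0.074     ] inner back [ 0.62247748 -0.19616196  0.074     ] yaw -0.2703250144241746 len 0.025146296158662252 axle-back yaw -0.2626689833740195
bar yaw+90 -0.30818845130459027
scale 10.0
```

>>> arm_command(
  moves=[
    [[0.01,-0.048,0],[0,0,0.05],0.09],
    [[0.02,-0.096,0],[0,0,0.1],0.09],
    [[0.03,-0.145,0],[0,0,0.15],0.09],
    [[0.036,-0.193,0],[0,0,0.2],0.09],
    [[0.042,-0.242,0],[0,0,0.21],0.09],
  ],
)

```text
time: 1.65
tool_pos: [0.541, 0.0402, 0.2562]
tool_rot: [-3.141, 0.001, 0.195]
contact_force: [0.2, 0.3, 0.8]
opening: 0.0898
grip_force: 0.0
```

```bash
python3 - <<'E'
from h import *
go([.45,.22,.25],[3.1416,0,.2])
E
```

```text
shift [-0.0544 -0.194   0.0063] turn [-0.0002  0.0008 -0.005 ] dist 0.2015734924741996
```

View pics/w1d.png

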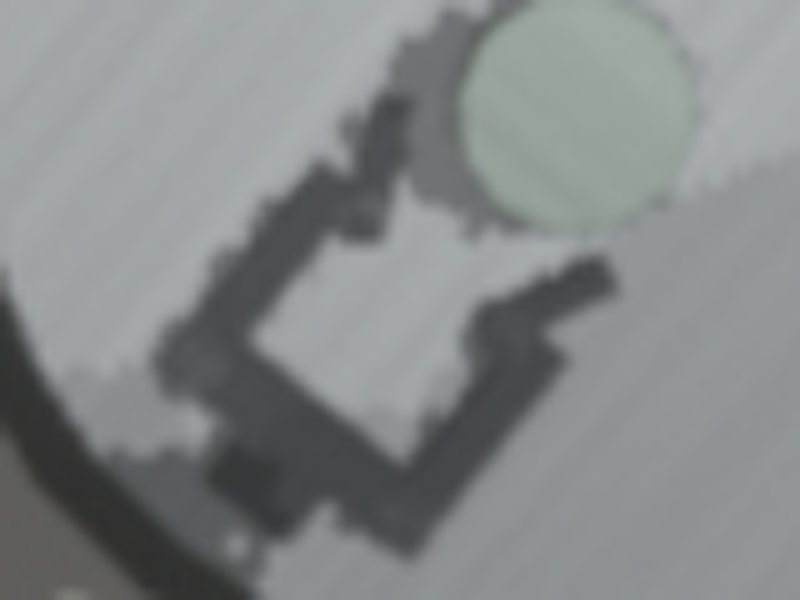

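Lower crop: the tail's rear end is at about (250,510) and the bar's rear corners are at (165,375) and (410,560). Now on to the rest.

>>> arm_command(
  moves=[
    [[0.0,-0.039,-0.01],[0,0,0],0.09],
    [[0.0,-0.078,-0.02],[0,0,0],0.09],
    [[0.0,-0.117,-0.03],[0,0,0],0.09],
    [[0.0,-0.156,-0.03],[0,0,0],0.09],
    [[0.0,-0.19,-0.03],[0,0,0],0.09],
  ],
)

```text
time: 2.15
tool_pos: [0.5041, 0.2267, 0.2867]
tool_rot: [-3.141, -0.0, 0.197]
contact_force: [0.1, -0.3, 0.2]
opening: 0.09
grip_force: 0.0
```

```bash
python3 - <<'E'
from h import *
P=lambda x,y,z:ray('w1',255+x/10,120+y/10,z)
t=P(250,510,.074);a=P(165,375,.074);b=P(410,560,.074);print('tail',t,'bar rear mid',(a+b)/2,'w',np.linalg.norm(a-b),'yaw',np.arctan2(*(b-a)[[1,0]])+np.pi/2)
snap('wrist','w2');s=S();print(s['tool_pos'],s['time'])
crop('w2',150,0,430,210,'w2c')
E
```

```text
tail [ 0.61005102 -0.1935202   0.074     ] bar rear mid [ 0.61512922 -0.19525624  0.074     ] w 0.02894307291853608 yaw -0.242884841659867
[0.50276969 0.23090312 0.28646576] 2.2
scale 2.857142857142857
```

View pics/w2c.png

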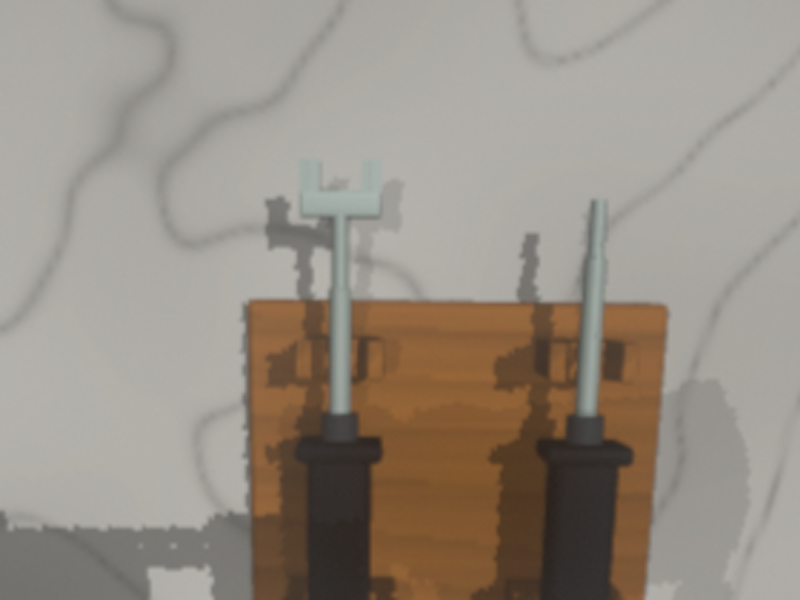

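The fork is in the left place: prong tips at crop y≈160 (x 310 and 371), rod axis x≈341, bolster front edge y≈438, handle centre x≈339 at y=590.

```bash
python3 - <<'E'
from h import *
k=2.857142857
P=lambda x,y,z=.052:ray('w2',150+x/k,y/k,z)
tip=P(341,159,.053);bf=P(340,438,.056);h=P(339,590,.064)
d=tip-bf;d[2]=0;yaw=np.arctan2(d[1],d[0]);u=d/np.linalg.norm(d)
print('tip',tip,'bolsterfront',bf,'handle',h,'yaw',yaw,'len',np.linalg.norm(d))
h2=np.arctan2(*(tip-h)[[1,0]]);print('yaw2',h2)
g=bf-.024*u;g[2]=.052;print('grip',g, 'tip ahead of grip',np.linalg.norm((tip-g)[:2]))
print('scene check tip',proj('a',tip),proj('a',g))
go(list((g+.005*u)[:2])+[.036],[3.1416,0,yaw])
E
```

```text
tip [0.61821146 0.26094929 0.053     ] bolsterfront [0.52269051 0.2430403  0.056     ] handle [0.46717258 0.23260125 0.064     ] yaw 0.18533598200815543 len 0.09718530038669196
yaw2 0.18552865956326003
grip [0.49910153 0.23861766 0.052     ] tip ahead of grip 0.12118530038669198
scene check tip (np.float64(374.23466506886194), np.float64(183.73371335645754)) (np.float64(337.2494685303935), np.float64(168.89791254994128))
shift [ 0.0031 -0.0074  0.2505] turn [-0.0032  0.0006  0.015 ] dist 0.25061769774260706
```

>>> arm_command(
  moves=[
    [[0.003,-0.007,0.045],[0,0,0.015],0.065],
    [[0.003,-0.007,0.09],[0,0,0.015],0.065],
    [[0.003,-0.007,0.125],[0,0,0.015],0.065],
    [[0.003,-0.007,0.15],[0,0,0.015],0.065],
    [[0.003,-0.007,0.15],[0,0,0.015],0.065],
  ],
)

```text
time: 2.7
tool_pos: [0.5039, 0.2313, 0.1328]
tool_rot: [3.14, 0.008, 0.182]
contact_force: [-0.7, -0.5, -0.4]
opening: 0.0652
grip_force: 0.0
```

```bash
python3 - <<'E'
from h import *
u=np.array([np.cos(.185),np.sin(.185)]);g=np.array([.4991,.2386])
print(S()['tool_pos'],S()['tool_rot']);go(list(g+.005*u)+[.036],[3.1416,0,.185])
E
```

```text
[0.50393178 0.23133003 0.1328334 ] [3.14045669 0.00841757 0.1817716 ]
shift [ 0.0024 -0.0081  0.0968] turn [ 0.0011  0.0084 -0.0032] dist 0.09717914560640294
```

>>> arm_command(
  moves=[
    [[0,0,0],[0,0,0],0.065],
    [[0,0,0],[0,0,0],0.065],
    [[0,0,0],[0,0,0],0.065],
    [[0,0,0],[0,0,0],0.065],
    [[0,0,0],[0,0,0],0.065],
  ],
)

```text
time: 3.2
tool_pos: [0.5067, 0.2324, 0.1374]
tool_rot: [-3.142, -0.001, 0.182]
contact_force: [0.2, -0.5, -0.0]
opening: 0.0649
grip_force: 0.0
```

```bash
python3 - <<'E'
from h import *
u=np.array([np.cos(.185),np.sin(.185)]);g=np.array([.4991,.2386])
print(S()['tool_pos'],S()['tool_rot']);go(list(g+.005*u)+[.036],[3.1416,0,.185])
E
```

```text
[0.50668718 0.23242682 0.13741425] [-3.14154715e+00 -1.28605569e-03  1.81771040e-01]
shift [-0.0015 -0.0075  0.1014] turn [-0.     -0.0013 -0.0032] dist 0.10169710656439641
```

```bash
python3 - <<'E'
from h import *
im=snap('wrist','w3').astype(int)
for n,X in dict(tip=[.6182,.2609,.053],bf=[.5227,.243,.056],grip=[.4991,.2386,.064]).items(): print(n,proj('w3',X))
sat=im.max(2)
for r in range(0,240,12):
    # rod/handle: report grey (r-b small) runs near the predicted column
    row=im[r,150:420]; d=np.where((row.max(1)<70))[0]+150; br=np.where((np.abs(row[:,0]-row[:,2])<25)&(row.max(1)>90))[0]+150
    print(r,'dark',(d.min(),d.max(),len(d)) if len(d) else None,'grey',[ (a[0],a[-1]) for a in np.split(br,np.where(np.diff(br)>2)[0]+1) if len(a)>1][:6])
E
```

```text
tip (np.float64(267.11668782706994), np.float64(29.821371565314706))
bf (np.float64(269.0158851155976), np.float64(187.0373943084017))
grip (np.float64(269.05391134973786), np.float64(224.83426951957148))
0 dark None grey [(np.int64(150), np.int64(419))]
12 dark None grey [(np.int64(150), np.int64(419))]
24 dark None grey [(np.int64(150), np.int64(419))]
36 dark None grey [(np.int64(150), np.int64(419))]
48 dark None grey [(np.int64(150), np.int64(419))]
60 dark None grey [(np.int64(150), np.int64(419))]
72 dark None grey [(np.int64(150), np.int64(419))]
84 dark None grey [(np.int64(150), np.int64(419))]
96 dark None grey [(np.int64(150), np.int64(419))]
108 dark None grey [(np.int64(150), np.int64(419))]
120 dark None grey [(np.int64(150), np.int64(218)), (np.int64(262), np.int64(273)), (np.int64(403), np.int64(414))]
132 dark None grey [(np.int64(150), np.int64(218)), (np.int64(262), np.int64(273)), (np.int64(402), np.int64(413))]
144 dark None grey [(np.int64(150), np.int64(219)), (np.int64(262), np.int64(273)), (np.int64(401), np.int64(412))]
156 dark None grey [(np.int64(150), np.int64(219)), (np.int64(263), np.int64(273)), (np.int64(400), np.int64(411))]
168 dark None grey [(np.int64(150), np.int64(220)), (np.int64(263), np.int64(273)), (np.int64(399), np.int64(410))]
180 dark (np.int64(259), np.int64(399), 8) grey [(np.int64(150), np.int64(220))]
192 dark (np.int64(245), np.int64(419), 90) grey [(np.int64(150), np.int64(221))]
204 dark (np.int64(251), np.int64(419), 74) grey [(np.int64(150), np.int64(222))]
216 dark (np.int64(251), np.int64(419), 74) grey [(np.int64(150), np.int64(222))]
228 dark (np.int64(251), np.int64(419), 75) grey [(np.int64(150), np.int64(223))]
```

>>> arm_command(
  moves=[
    [[-0.001,-0.0075,0.025],[0,0,0],0.065],
    [[-0.0015,-0.0075,0.055],[0,0,0],0.065],
    [[-0.0015,-0.0075,0.085],[0,0,0],0.065],
    [[-0.0015,-0.0075,0.101],[0,0,0],0.065],
    [[-0.0015,-0.0075,0.101],[0,0,0],0.065],
  ],
)

```text
time: 3.75
tool_pos: [0.502, 0.2389, 0.0335]
tool_rot: [3.141, 0.005, 0.182]
contact_force: [-0.4, -0.7, -0.7]
opening: 0.0647
grip_force: 0.0
```

>>> arm_command(
  moves=[
    [[0,0,0],[0,0,0],0.04],
    [[0,0,0],[0,0,0],0.03],
    [[0,0,0],[0,0,0],0.015],
    [[0,0,0],[0,0,0],0.01],
    [[0,0,0],[0,0,0],0.01],
  ],
  squeeze=45,
)

```text
time: 4.25
tool_pos: [0.5039, 0.2395, 0.0362]
tool_rot: [-3.142, -0.001, 0.182]
contact_force: [0.3, -0.1, 0.6]
opening: 0.0296
grip_force: 0.0
```

>>> arm_command(
  moves=[
    [[0,0,0],[0,0,0],0.01],
    [[0,0,0],[0,0,0],0.01],
    [[0,0,0],[0,0,0],0.01],
    [[0,0,0],[0,0,0],0.01],
    [[0,0,0],[0,0,0],0.01],
  ],
)

```text
time: 4.75
tool_pos: [0.5038, 0.2395, 0.036]
tool_rot: [-3.142, -0.001, 0.182]
contact_force: [-0.5, -0.2, 5.4]
opening: 0.0237
grip_force: 45.0
```

>>> arm_command(
  moves=[
    [[0,0,-0.01],[0,0,0],0.01],
    [[0,0,-0.03],[0,0,0],0.01],
    [[0,0,-0.06],[0,0,0],0.01],
    [[0,0,-0.1],[0,0,0],0.01],
    [[0,0,-0.13],[0,0,0],0.01],
  ],
)

```text
time: 5.25
tool_pos: [0.5037, 0.2395, 0.1679]
tool_rot: [3.142, -0.001, 0.182]
contact_force: [1.5, 0.3, -0.6]
opening: 0.0239
grip_force: 45.0
```

```bash
python3 - <<'E'
from h import *
s=S();print(s['tool_pos'],s['tool_rot'],s['contact_force'],s['torque'])
# pre-push pose: tips 25mm behind bar rear, yaw -.265, axis z .071
a=np.array([.6563,-.2053]);yaw=-.265;u=np.array([np.cos(yaw),np.sin(yaw)])
print('start axis proj',  )
bar=np.array([.6151,-.1953]); 
for y in(-.24,-.265,-.29): print(y, 'lateral of bar-mid',np.cross([np.cos(y),np.sin(y)],bar-a),np.dot([np.cos(y),np.sin(y)],bar-a))
g=bar-u*(.025+.121-.005);print('tcp',g);go(list(g)+[.166],[3.1416,0,yaw])
E
```

```text
[0.50371218 0.23946819 0.16790426] [ 3.14153252e+00 -1.01458210e-03  1.81862576e-01] [ 1.45455584  0.26424081 -0.61427035] [ 0.00917573  0.00629893 -0.01981279]
start axis proj
-0.24 lateral of bar-mid -7.99684602776421e-05 -0.04239615082817498
-0.265 lateral of bar-mid -0.0011397368389470999 -0.04238090371780607
-0.29 lateral of bar-mid -0.002198792919192248 -0.042339169922171495
tcp [ 0.47902196 -0.15837079]
shift [-0.0962  0.3868  0.0018] turn [-2.000e-04 -1.000e-03  4.469e-01] dist 0.3986089409040323<stdin>:7: DeprecationWarning: Arrays of 2-dimensional vectors are deprecated. Use arrays of 3-dimensional vectors instead. (deprecated in NumPy 2.0)
```

>>> arm_command(
  moves=[
    [[0.0,0.04,0],[0,0,0.045],0.01],
    [[-0.01,0.08,0],[0,0,0.09],0.01],
    [[-0.02,0.12,0],[0,0,0.135],0.01],
    [[-0.034,0.16,0],[0,0,0.18],0.01],
    [[-0.045,0.2,0],[0,0,0.225],0.01],
  ],
)

```text
time: 5.75
tool_pos: [0.4946, 0.0331, 0.1658]
tool_rot: [3.141, 0.001, -0.045]
contact_force: [0.7, 0.1, -1.6]
opening: 0.0238
grip_force: 45.0
```

```bash
python3 - <<'E'
from h import *
a=np.array([.6563,-.2053]);yaw=-.25;u=np.array([np.cos(yaw),np.sin(yaw)])
g=a-u*(.0424+.025+.116);print(g,S()['tool_pos']);go(list(g)+[.166],[3.1416,0,yaw])
E
```

```text
[ 0.47860146 -0.15992611] [0.49457378 0.0331254  0.1658203 ]
shift [-7.300e-03  1.936e-01 -1.000e-04] turn [0.0003 0.0006 0.2054] dist 0.19371121715706646
```

>>> arm_command(
  moves=[
    [[-0.002,0.048,0],[0,0,0.05],0.01],
    [[-0.004,0.096,0],[0,0,0.1],0.01],
    [[-0.006,0.144,0],[0,0,0.15],0.01],
    [[-0.007,0.185,0],[0,0,0.2],0.01],
    [[-0.007,0.193,0],[0,0,0.205],0.01],
  ],
)

```text
time: 6.25
tool_pos: [0.4796, -0.1619, 0.1659]
tool_rot: [3.14, -0.0, -0.254]
contact_force: [-0.2, -0.6, -0.5]
opening: 0.0231
grip_force: 45.0
```

>>> arm_command(
  moves=[
    [[0,0,0.02],[0,0,0],0.01],
    [[0,0,0.04],[0,0,0],0.01],
    [[0,0,0.06],[0,0,0],0.01],
    [[0,0,0.075],[0,0,0],0.01],
    [[0,0,0.075],[0,0,0],0.01],
  ],
)

```text
time: 6.75
tool_pos: [0.4787, -0.1566, 0.0889]
tool_rot: [-3.14, 0.005, -0.247]
contact_force: [0.7, 0.2, -0.7]
opening: 0.0238
grip_force: 45.0
```

>>> arm_command(
  moves=[
    [[0,0,0],[0,0,0],0.01],
    [[0,0,0],[0,0,0],0.01],
    [[0,0,0],[0,0,0],0.01],
    [[0,0,0],[0,0,0],0.01],
    [[0,0,0],[0,0,0],0.01],
  ],
)

```text
time: 7.25
tool_pos: [0.4803, -0.158, 0.0911]
tool_rot: [3.141, -0.001, -0.248]
contact_force: [-0.2, -0.9, -0.6]
opening: 0.0237
grip_force: 45.0
```

```bash
python3 - <<'E'
from h import *
s=S();print(s['tool_pos'],s['tool_rot'])
a=np.array([.6563,-.2053]);yaw=-.25;u=np.array([np.cos(yaw),np.sin(yaw)])
g=a-u*(.0424+.025+.116);go(list(g)+[.055],[3.1416,0,yaw])
im=snap('wrist','w4')
print(proj('w4',[*a,.085]),proj('w4',[*(a-u*.0424),.074]),proj('w4',[*(a-u*.0674),.094]))
crop('w4',180,0,400,165,'w4c')
E
```

```text
[ 0.48031185 -0.15798175  0.09112198] [ 3.14137239e+00 -7.49181619e-04 -2.48246623e-01]
shift [-0.0012  0.0023  0.0361] turn [ 0.0002 -0.0007  0.0018] dist 0.03621468554607759
(np.float64(285.99295413897573), np.float64(-222.96421570668417)) (np.float64(285.17611530456526), np.float64(-68.69136200781719)) (np.float64(285.4821331084476), np.float64(-16.248545816409802))
scale 3.6363636363636362
```

View pics/w4c.png

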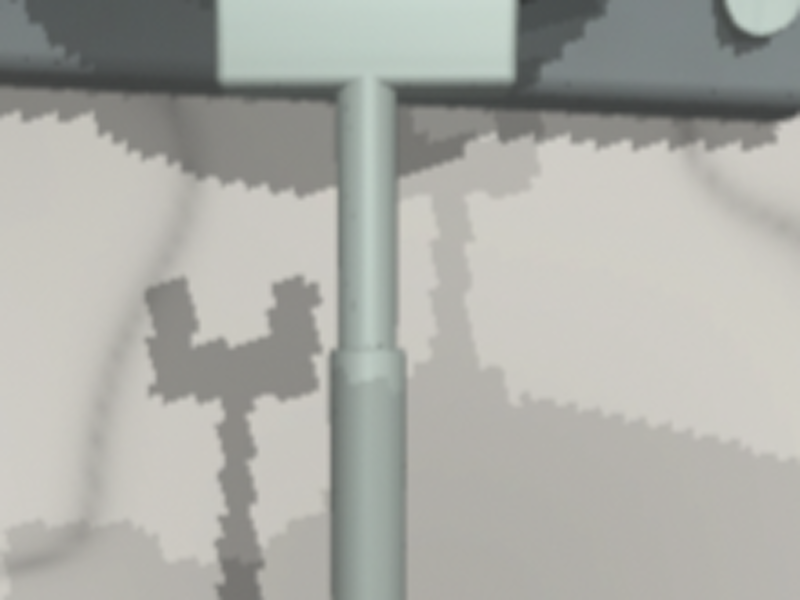

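The view shows the rod axis at crop x≈368 and the blade's rear edge at y≈80; the fork tips are out of the top of the frame.

```bash
python3 - <<'E'
from h import *
s=S();R=Ro.from_euler('xyz',s['tool_rot'])
p=ray('w4',281.2,22,.107);q=ray('w4',281.3,150,.109);r=ray('w4',180+367.5/3.636,22-3,.107)
for x in(p,q):print(x,R.inv().apply(x-s['tool_pos']))
e1=ray('w4',180+217/3.636,22,.107);e2=ray('w4',180+516/3.636,22,.107);print('blade width',np.linalg.norm(e1-e2),'mid',R.inv().apply((e1+e2)/2-s['tool_pos']))
d=(p-q);yaw=np.arctan2(d[1],d[0]);print('rod yaw',yaw)
u=np.array([np.cos(-.25),np.sin(-.25)]);n=np.array([-u[1],u[0]]);a=np.array([.6563,-.2053])
print('fork lateral rel axle line',n@(p[:2]-a),'tip to axle',u@(a-p[:2])-.016)
i=snap('scene','s4');j=snap('side','d4')
for f in('s4','d4'):print(f,proj(f,[*a,.086]),proj(f,[*(a-.0674*u),.107]),proj(f,[*(a-.0424*u),.074]))
E
```

```text
[ 0.57608202 -0.18316552  0.107     ] [ 0.0991134   0.00089626 -0.01594566]
[ 0.53257628 -0.17214805  0.109     ] [ 0.05423533  0.00090414 -0.01796861]
blade width 0.029117301255247172 mid [ 0.09911349  0.00075407 -0.01594569]
rod yaw -0.24802742961382146
fork lateral rel axle line 0.0016001238277673147 tip to axle 0.06720035237885237
s4 (np.float64(276.2754116339942), np.float64(285.7327383560586)) (np.float64(260.92358494268404), np.float64(260.93480806498684)) (np.float64(266.73424397269315), np.float64(275.89271201915653))
d4 (np.float64(354.02981423122384), np.float64(219.34204525507374)) (np.float64(332.7266385441523), np.float64(216.7046972504587)) (np.float64(340.1958073422379), np.float64(224.87965571153438))
```

>>> arm_command(
  moves=[
    [[0,0.002,0.01],[0,0,0],0.01],
    [[0,0.002,0.02],[0,0,0],0.01],
    [[0,0.002,0.028],[0,0,0],0.01],
    [[0,0.002,0.032],[0,0,0],0.01],
    [[0,0.002,0.035],[0,0,0],0.01],
  ],
  squeeze=60,
)

```text
time: 7.9
tool_pos: [0.4794, -0.1597, 0.0549]
tool_rot: [-3.141, 0.001, -0.248]
contact_force: [0.2, 0.3, -1.5]
opening: 0.0238
grip_force: 60.0
```

>>> arm_command(
  moves=[
    [[0,0,0],[0,0,0],0.01],
    [[0,0,0],[0,0,0],0.01],
    [[0,0,0],[0,0,0],0.01],
    [[0,0,0],[0,0,0],0.01],
    [[0,0,0],[0,0,0],0.01],
  ],
)

```text
time: 8.4
tool_pos: [0.4798, -0.1599, 0.0559]
tool_rot: [3.141, -0.001, -0.248]
contact_force: [-0.8, 0.2, -1.8]
opening: 0.0238
grip_force: 60.0
```

```bash
python3 - <<'E'
from h import *
s=S();print(s['tool_pos'],s['tool_rot'],s['contact_force'])
i=snap('scene','s5');j=snap('side','d5')
A=cv2.resize(i[240:315,220:320],(400,300),interpolation=cv2.INTER_CUBIC);B=cv2.resize(j[195:255,310:390],(400,300),interpolation=cv2.INTER_CUBIC)
cv2.imwrite('pics/m5.png',cv2.resize(np.hstack([A,B])[:,:,::-1],(800,300)))
E
```

```text
[ 0.47979216 -0.15992313  0.05594168] [ 3.14138652e+00 -5.39263463e-04 -2.48244491e-01] [-0.81333678  0.21297314 -1.81108445]
```

View pics/m5.png

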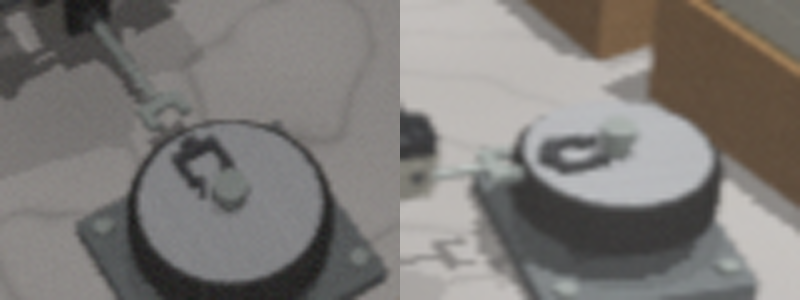

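The fork sits level just short of the rim, in front of the tail in both views (scene tips about crop (185,115), tail about (185,150)). I'll check the alignment with numbers.

```bash
python3 - <<'E'
from h import *
s=S();R=Ro.from_euler('xyz',s['tool_rot']);a=[.6563,-.2053]
def pr(f,X):
    u,v=proj(f,X)
    return np.round([(u-220)*4,(v-240)*4] if f=='s5' else [(u-310)*5,(v-195)*5])
F=lambda x,y:R.apply([x,y,-.016])+s['tool_pos']
u=np.array([np.cos(-.26),np.sin(-.26)])
for f in('s5','d5'):
    print(f,'head',pr(f,[*a,.086]),'tail',pr(f,[.61,-.1935,.074]),'bar',pr(f,[.6151,-.1953,.074]))
    for n,q in dict(rod=(.05,.001),root=(.099,.001),tipL=(.115,-.010),tipR=(.115,.012)).items(): print('  ',n,pr(f,F(*q)),F(*q))
E
```

```text
s5 head [225. 183.] tail [182. 137.] bar [186. 144.]
   rod [110.  46.] [ 0.52793645 -0.17312511  0.07185297]
   root [151.  99.] [ 0.57543511 -0.18516159  0.07186707]
   tipL [180. 109.] [ 0.59364694 -0.1784289   0.07187011]
   tipR [149. 126.] [ 0.58824281 -0.19975483  0.07187325]
d5 head [220. 122.] tail [142. 151.] bar [151. 150.]
   rod [  5. 176.] [ 0.52793645 -0.17312511  0.07185297]
   root [ 85. 163.] [ 0.57543511 -0.18516159  0.07186707]
   tipL [104. 149.] [ 0.59364694 -0.1784289   0.07187011]
   tipR [118. 169.] [ 0.58824281 -0.19975483  0.07187325]
```

>>> arm_command(
  moves=[
    [[0.003,0,0],[0,0,0],0.01],
    [[0.006,0,0],[0,0,0],0.01],
    [[0.009,0,0],[0,0,0],0.01],
    [[0.012,0,0],[0,0,0],0.01],
    [[0.012,0,0],[0,0,0],0.01],
  ],
)

```text
time: 9.0
tool_pos: [0.4918, -0.163, 0.0557]
tool_rot: [3.141, -0.0, -0.248]
contact_force: [0.5, 0.5, -1.5]
opening: 0.0237
grip_force: 60.0
```

```bash
python3 - <<'E'
from h import *
s=S();print(s['tool_pos'],s['contact_force'])
I=[snap('scene','s%d'%k).astype(float) for k in range(6,14)];i=np.mean(I,0).astype(np.uint8)
j=np.mean([snap('side','d%d'%k).astype(float) for k in range(6,14)],0).astype(np.uint8)
A=cv2.resize(i[258:298,250:290],(600,600),interpolation=cv2.INTER_CUBIC)
B=cv2.resize(j[210:250,325:338+27],(200,200),interpolation=cv2.INTER_CUBIC)
c=np.zeros((600,800,3),np.uint8);c[:,:600]=A;c[:200,600:]=B
cv2.imwrite('pics/m6.png',c[:,:,::-1])
R=Ro.from_euler('xyz',s['tool_rot']);F=lambda x,y:R.apply([x,y,-.016])+s['tool_pos']
pr=lambda X:np.round((np.array(proj('s6',X))-[250,258])*15)
print('head',pr([.6563,-.2053,.086]),'tail',pr([.61,-.1935,.074]),'tip mid',pr(F(.115,.001)),'tips',pr(F(.115,-.01)),pr(F(.115,.012)),'rear',pr(F(.099,.001)))
E
```

```text
[ 0.4917974  -0.16295153  0.05570759] [ 0.49806272  0.52634894 -1.45977756]
head [394. 416.] tail [233. 245.] tip mid [208. 223.] tips [265. 192.] [151. 255.] rear [156. 155.]
```

View pics/m6.png

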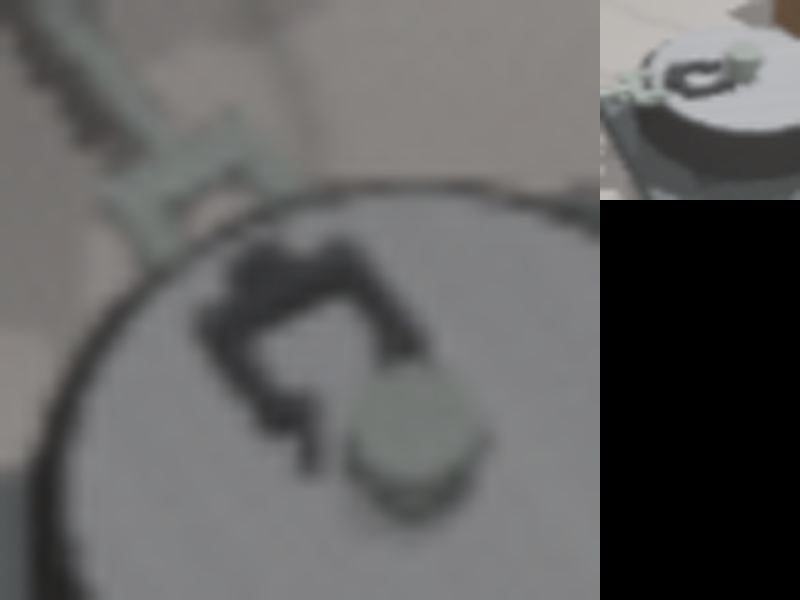

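The fork tips are at about (285,185) and (155,262), with their midpoint (220,222). The tail end is about (250,258), so it lies on the fork's axis to within about 1 mm. I'll advance.

>>> arm_command(
  moves=[
    [[0.002,-0.0007,0],[0,0,0],0.01],
    [[0.004,-0.0007,0],[0,0,0],0.01],
    [[0.006,-0.0007,0],[0,0,0],0.01],
    [[0.008,-0.0007,0],[0,0,0],0.01],
    [[0.01,-0.0007,0],[0,0,0],0.01],
  ],
)

```text
time: 10.3
tool_pos: [0.5014, -0.1646, 0.0557]
tool_rot: [3.142, -0.0, -0.248]
contact_force: [0.9, 0.1, -1.8]
opening: 0.0236
grip_force: 60.0
```

>>> arm_command(
  moves=[
    [[0.002,0,0],[0,0,0],0.01],
    [[0.004,0,0],[0,0,0],0.01],
    [[0.006,0,0],[0,0,0],0.01],
    [[0.008,0,0],[0,0,0],0.01],
    [[0.008,0,0],[0,0,0],0.01],
  ],
)

```text
time: 10.8
tool_pos: [0.5092, -0.1667, 0.0557]
tool_rot: [3.141, -0.0, -0.248]
contact_force: [-0.4, 0.3, -1.0]
opening: 0.0237
grip_force: 60.0
```

>>> arm_command(
  moves=[
    [[0.001,0,0],[0,0,0],0.01],
    [[0.002,0,0],[0,0,0],0.01],
    [[0.003,0,0],[0,0,0],0.01],
    [[0.003,0,0],[0,0,0],0.01],
    [[0.003,0,0],[0,0,0],0.01],
  ],
)

```text
time: 11.3
tool_pos: [0.5119, -0.1673, 0.0557]
tool_rot: [3.141, -0.0, -0.248]
contact_force: [-0.8, -0.3, -0.5]
opening: 0.0235
grip_force: 60.0
```

```bash
cat > lk.py <<'E'
from h import *
import sys
t=sys.argv[1]
s=S();u=np.array([np.cos(-.25),np.sin(-.25)])
print(s['time'],s['tool_pos'],'tip->axle',u@(np.array([.6563,-.2053])-s['tool_pos'][:2])-.115,'Fpush',-u@s['contact_force'][:2],s['contact_force'])
i=snap('scene','s'+t);c=i[258:298,250:290];np.savez('pics/last'+t,c=c)
g=cv2.cvtColor(c,cv2.COLOR_RGB2GRAY)
cv2.imwrite('pics/x%s.png'%t,cv2.resize(c[:,:,::-1],(600,600),interpolation=cv2.INTER_CUBIC))
ys,xs=np.where((g<75));m=(xs>8)&(ys>12)
# dark clip pixels inside wheel face (centre ~ (28,31), r~20)
q=[(x,y) for x,y in zip(xs,ys) if ((x-26)/20)**2+((y-31)/16)**2<.72]
print('dark n',len(q),'centroid',np.mean(q,0) if q else None)
E
python3 lk.py 20; python3 - <<'E'
import numpy as np,cv2
E
```

```text
11.3 [ 0.51186063 -0.16729337  0.05571848] tip->axle 0.03435208717036915 Fpush 0.7352537075140722 [-0.83706504 -0.30633709 -0.53329094]
dark n 75 centroid [20.97333333 24.82666667]
```

>>> arm_command(
  moves=[
    [[0.001,0,0],[0,0,0],0.01],
    [[0.002,0,0],[0,0,0],0.01],
    [[0.003,0,0],[0,0,0],0.01],
    [[0.003,0,0],[0,0,0],0.01],
    [[0.003,0,0],[0,0,0],0.01],
  ],
)

```text
time: 11.85
tool_pos: [0.5148, -0.1681, 0.0557]
tool_rot: [3.141, -0.0, -0.248]
contact_force: [-0.4, 0.2, -1.5]
opening: 0.0239
grip_force: 60.0
```

>>> arm_command(
  moves=[
    [[0.0005,0,0],[0,0,0],0.01],
    [[0.001,0,0],[0,0,0],0.01],
    [[0.0015,0,0],[0,0,0],0.01],
    [[0.0015,0,0],[0,0,0],0.01],
    [[0.0015,0,0],[0,0,0],0.01],
  ],
)

```text
time: 12.35
tool_pos: [0.5154, -0.1681, 0.0555]
tool_rot: [-3.141, 0.002, -0.248]
contact_force: [-5.2, 0.3, 0.5]
opening: 0.0237
grip_force: 60.0
```

```bash
python3 lk.py 21; python3 - <<'E'
import cv2,numpy as np
for f in('s6','s20','s21'):
    g=cv2.cvtColor(cv2.imread(f'pics/{f}.png'),cv2.COLOR_BGR2GRAY)[270:292,258:288]
    print(f);[print(''.join('#' if v<62 else '+' if v<85 else '.' if v<115 else ' ' for v in r)) for r in g]
E
```

```text
12.35 [ 0.51538624 -0.16807618  0.0555061 ] tip->axle 0.03074241727261222 Fpush 5.135091964411673 [-5.21202827  0.34394371  0.4825438 ]
dark n 66 centroid [21.25757576 25.37878788]
s6
    ...... ...............    
   ...  ........       ...++++
. ...  ..+..                .+
.. .. .+...   .               
 . ......++...+..             
 .......###+++#+.             
 .+.. .+########+.            
.+.   .+#########+.           
+.   .++####+...##+.          
.   .+####+.    .##.          
.   .+###.      .+#+.         
     .##+.      .+++.         
      +##.       ....         
      .+#+.      ..           
       .+#++..                
        .###+.                
         +##+. .              
         ...+...       ..     
           .+....     ..      
            ...+......+.      
               ..+...++.      
               ..++.++.       
s20
+++.. .     ...............   
.+++.. . .......       ...++.+
..++... ...   .             .+
  ..++...                     
  ..+#.                       
 ..++..   ....                
..+..    .........            
.+...  ...+++
[... 430 characters left out ...]
    .+#++++++.       
s21
+++..       ..............    
.+++..    ......        ..++++
..+++.. ...                 .+
  .++.....                    
  .+++..                      
 ..++...     .                
..+...     ....               
.+.       .........           
+.      ..+#++++.++.          
.   ..  ..+#####+#++.         
.    ... .+########+.         
      ....+#######+++.        
       ...+####+.......       
       .++###+.               
       .+##++.                
        .##+.                 
         .##.           .     
         .+#+...       .+.    
          .+#+++.     .++.    
           .+##++.. ..+.      
            .+##++...++.      
             .++#++.++.
```

>>> arm_command(
  moves=[
    [[0.0005,0,0],[0,0,0],0.01],
    [[0.001,0,0],[0,0,0],0.01],
    [[0.001,0,0],[0,0,0],0.01],
    [[0.001,0,0],[0,0,0],0.01],
    [[0.001,0,0],[0,0,0],0.01],
  ],
)

```text
time: 12.9
tool_pos: [0.5156, -0.1681, 0.0554]
tool_rot: [-3.141, 0.003, -0.248]
contact_force: [-8.4, 1.1, 1.6]
opening: 0.0238
grip_force: 60.0
```

>>> arm_command(
  moves=[
    [[0.0005,0,0],[0,0,0],0.01],
    [[0.001,0,0],[0,0,0],0.01],
    [[0.001,0,0],[0,0,0],0.01],
    [[0.001,0,0],[0,0,0],0.01],
    [[0.001,0,0],[0,0,0],0.01],
  ],
)

```text
time: 13.4
tool_pos: [0.5162, -0.1681, 0.0553]
tool_rot: [-3.141, 0.004, -0.248]
contact_force: [-8.8, 1.7, 1.6]
opening: 0.0237
grip_force: 60.0
```

>>> arm_command(
  moves=[
    [[0.0005,0,0],[0,0,0],0.01],
    [[0.001,0,0],[0,0,0],0.01],
    [[0.001,0,0],[0,0,0],0.01],
    [[0.001,0,0],[0,0,0],0.01],
    [[0.001,0,0],[0,0,0],0.01],
  ],
)

```text
time: 13.9
tool_pos: [0.5173, -0.1684, 0.0553]
tool_rot: [-3.141, 0.004, -0.248]
contact_force: [-8.3, 1.8, 1.3]
opening: 0.0237
grip_force: 60.0
```

>>> arm_command(
  moves=[
    [[0.0005,0,0],[0,0,0],0.01],
    [[0.001,0,0],[0,0,0],0.01],
    [[0.001,0,0],[0,0,0],0.01],
    [[0.001,0,0],[0,0,0],0.01],
    [[0.001,0,0],[0,0,0],0.01],
  ],
)

```text
time: 14.4
tool_pos: [0.5186, -0.1688, 0.0554]
tool_rot: [-3.141, 0.003, -0.248]
contact_force: [-7.6, 1.7, 2.2]
opening: 0.0235
grip_force: 60.0
```

Past the peak and fading; on in 1 mm steps.

>>> arm_command(
  moves=[
    [[0.0005,0,0],[0,0,0],0.01],
    [[0.001,0,0],[0,0,0],0.01],
    [[0.001,0,0],[0,0,0],0.01],
    [[0.001,0,0],[0,0,0],0.01],
    [[0.001,0,0],[0,0,0],0.01],
  ],
)

```text
time: 14.9
tool_pos: [0.5202, -0.1693, 0.0555]
tool_rot: [-3.141, 0.002, -0.248]
contact_force: [-4.6, 1.8, 0.2]
opening: 0.0238
grip_force: 60.0
```

>>> arm_command(
  moves=[
    [[0.0005,0,0],[0,0,0],0.01],
    [[0.001,0,0],[0,0,0],0.01],
    [[0.001,0,0],[0,0,0],0.01],
    [[0.001,0,0],[0,0,0],0.01],
    [[0.001,0,0],[0,0,0],0.01],
  ],
)

```text
time: 15.4
tool_pos: [0.5222, -0.1699, 0.0557]
tool_rot: [3.141, -0.0, -0.248]
contact_force: [-2.4, 0.7, -2.1]
opening: 0.0238
grip_force: 60.0
```

```bash
python3 lk.py 22
```

```text
15.4 [ 0.52219529 -0.16989681  0.05570176] tip->axle 0.02369461022132159 Fpush 2.539758402571865 [-2.44261179  0.69959064 -2.12088771]
dark n 65 centroid [23.52307692 28.10769231]
```

>>> arm_command(
  moves=[
    [[0.0005,0,0],[0,0,0],0.01],
    [[0.001,0,0],[0,0,0],0.01],
    [[0.001,0,0],[0,0,0],0.01],
    [[0.001,0,0],[0,0,0],0.01],
    [[0.001,0,0],[0,0,0],0.01],
  ],
)

```text
time: 15.95
tool_pos: [0.5234, -0.1703, 0.0559]
tool_rot: [3.141, -0.001, -0.248]
contact_force: [-0.8, -0.1, -1.5]
opening: 0.0236
grip_force: 60.0
```

```bash
python3 lk.py 23;python3 - <<'E'
import cv2,numpy as np
for f in('s22','s23'):
    g=cv2.cvtColor(cv2.imread(f'pics/{f}.png'),cv2.COLOR_BGR2GRAY)[268:296,258:288]
    print(f);[print(''.join('#' if v<62 else '+' if v<85 else '.' if v<115 else ' ' for v in r)) for r in g]
E
```

```text
15.95 [ 0.52339291 -0.17025839  0.05587949] tip->axle 0.02244476921658943 Fpush 0.7729235332663942 [-0.83142423 -0.13198549 -1.51631251]
dark n 61 centroid [23.72131148 28.78688525]
s22
+......      .                
++... ..                      
++++. ..    ..............    
.+++..    ......        ..++++
.++++.. ...                 .+
 ..+++.. .                    
  .+#+.....   .               
 ..+..  . ...                 
..+.    ..                    
.+.      .                    
+.            ...             
.          ...... ...         
.     .   ...+++++++.         
      ..  ..+####++++.        
       ..  .####+......       
       ..  .+##+..    ..      
        ...+##+.       ..     
         .++##+.       ...    
         .+##+..       .++.   
         .+##...       .++.   
          .+#+...     .+##+.  
          .+##+++.. ..+++++.  
           .+##++++.+++.  ..  
            .+++#+++++.       
            .+###+.+..        
             ..++....         
               .+.            
               .+.            
s23
++.....    ....               
++.. ...                      
+++.....    ..............    
.+++.. . .......       ...++++
.++++......                 .+
...+++. .                     
  .+#+..                      
 ..++.  . .  .                
..+.    ....                  
.+.     ...                   
+.            ...             
.           .....             
.     .   ....+++..+..        
      ..  ..++##+++++.        
       .. ..+###+......       
       ..  .+##+..  . ..      
        ....##+..      ..     
        ..++##+.       ...    
         .+###+.       .++.   
         .+##+..       .++.   
          .+#+++.     .+#+.   
           .##++... ..+++#+.. 
           .+#+++++..++...++  
            .+##+++.++.   ..  
            .+###+++..        
             .++++...         
              .++.            
               ..+
```

>>> arm_command(
  moves=[
    [[0.0005,0,0],[0,0,0],0.01],
    [[0.001,0,0],[0,0,0],0.01],
    [[0.001,0,0],[0,0,0],0.01],
    [[0.001,0,0],[0,0,0],0.01],
    [[0.001,0,0],[0,0,0],0.01],
  ],
)

```text
time: 16.5
tool_pos: [0.5241, -0.1704, 0.0558]
tool_rot: [3.141, -0.0, -0.248]
contact_force: [-0.9, 0.0, -0.8]
opening: 0.0236
grip_force: 60.0
```

```bash
python3 lk.py 24;python3 - <<'E'
import cv2,numpy as np
for f in('s24',):
    g=cv2.cvtColor(cv2.imread(f'pics/{f}.png'),cv2.COLOR_BGR2GRAY)[268:299,258:290]
    print(f);[print(''.join('#' if v<62 else '+' if v<85 else '.' if v<115 else ' ' for v in r)) for r in g]
E
```

```text
16.5 [ 0.52406973 -0.17038492  0.05576339] tip->axle 0.021757680006674593 Fpush 0.8563089655327616 [-0.87532505  0.0331266  -0.80690893]
dark n 53 centroid [24.         29.05660377]
s24
++.....   ....                  
+++. ..   . .. .                
+++.. ..    ..............    ..
.+++............        ..+++.+.
.++++.. .+.                 .+++
 ..+++.. .                    .+
  .+#+..                        
 ..+..  .                       
..+.    ..                      
.+.     ...                     
+.      ..     ..               
.            ....               
.     .    ...++.....           
      ..   ..++++++++.          
       .. ..++##+......         
       ..  .+##+..              
        .. .+#+..               
         .+++#+.       ..       
         .++##+.       .+..     
         .+##++.       .++.     
          .+#++..     ..#+.     
           .##++......++##+.    
           .+#++++...++..++.    
            .+##++++++.    .    
             .###+++..          
             .+##+...           
              ...+.             
                .+.             
                ...
```

>>> arm_command(
  moves=[
    [[0.0005,0,0],[0,0,0],0.01],
    [[0.001,0,0],[0,0,0],0.01],
    [[0.001,0,0],[0,0,0],0.01],
    [[0.001,0,0],[0,0,0],0.01],
    [[0.001,0,0],[0,0,0],0.01],
  ],
)

```text
time: 17.05
tool_pos: [0.525, -0.1706, 0.0557]
tool_rot: [3.141, -0.0, -0.248]
contact_force: [-0.1, 1.1, -2.4]
opening: 0.0237
grip_force: 60.0
```

```bash
python3 lk.py 25;python3 - <<'E'
import cv2,numpy as np
for f in('s25',):
    g=cv2.cvtColor(cv2.imread(f'pics/{f}.png'),cv2.COLOR_BGR2GRAY)[268:299,258:290]
    print(f);[print(''.join('#' if v<62 else '+' if v<85 else '.' if v<115 else ' ' for v in r)) for r in g]
a,b=[cv2.imread(f'pics/{k}.png').astype(int) for k in('s22','s25')]
E
```

```text
17.05 [ 0.52500401 -0.17064156  0.05573374] tip->axle 0.020788948225003004 Fpush 0.35788184029281933 [-0.0811713   1.128656   -2.36182859]
dark n 53 centroid [23.90566038 30.03773585]
s25
+......    ...                  
+++....    ....                 
+++.....    ..............    ..
.++++........+..        ..+++...
.++++.. ...                 .+++
...+++.  .                    ..
  .+#+.. .                      
 ..+..  .                       
..+.    ..                      
.+.     ..                      
#.       .                      
.      .     ....               
.          ..........           
      ..  ....++++.++.          
      ... ...+#++......         
       ..  .+##+..    .         
        .....#+..      .        
         ...+#+..      ...      
         ..++#+.       .+.      
          +####.       .++.     
          .+#+++.     .+#+.     
           .+#++... ..++##+.    
           .+##+++...++++##+.   
            .+##+++.++.  ...    
             .###+++..          
              +###+..           
              .+++.             
                ...             
                ...             
                 ..
```

>>> arm_command(
  moves=[
    [[0.0005,0,0],[0,0,0],0.01],
    [[0.001,0,0],[0,0,0],0.01],
    [[0.001,0,0],[0,0,0],0.01],
    [[0.001,0,0],[0,0,0],0.01],
    [[0.001,0,0],[0,0,0],0.01],
  ],
)

```text
time: 17.6
tool_pos: [0.5259, -0.1708, 0.0557]
tool_rot: [3.142, -0.0, -0.248]
contact_force: [0.2, -0.2, 0.1]
opening: 0.0236
grip_force: 60.0
```

```bash
python3 lk.py 26;python3 - <<'E'
import cv2,numpy as np
for f in('s26',):
    g=cv2.cvtColor(cv2.imread(f'pics/{f}.png'),cv2.COLOR_BGR2GRAY)[268:299,258:290]
    print(f);[print(''.join('#' if v<62 else '+' if v<85 else '.' if v<115 else ' ' for v in r)) for r in g]
E
```

```text
17.6 [ 0.52588335 -0.17082031  0.05571341] tip->axle 0.01989272332410745 Fpush -0.2206015201429371 [ 0.17828737 -0.19343536  0.13265789]
dark n 58 centroid [25.         31.10344828]
s26
++.....   ......                
+++....    ......               
+++.....  .................   ..
.+++.. .........        ..++++..
..+++.. .+.                 .+++
...+++.  .                    .+
  .+#+..                        
 ..+..  .                       
..+.    ..                      
++.      . ..                   
+.       ...    .               
.              ..               
.           .........           
       .  ......+...+.          
       .. ....+++......         
       ..  ..+#+..  . .         
        ..  .++.                
         ...+++.       ..       
         ..++#+.       ...      
          .+###.       .++.     
          .+##++.     .+++.     
           .###++.....++#+.     
            .###+++..+++##+..   
            .+###++.++...+#+.   
             .+####+..    ...   
              .###+..           
               .+++.            
               ...+.            
                 .+.            
                  ..
```

>>> arm_command(
  moves=[
    [[0.0005,0,0],[0,0,0],0.01],
    [[0.001,0,0],[0,0,0],0.01],
    [[0.001,0,0],[0,0,0],0.01],
    [[0.001,0,0],[0,0,0],0.01],
    [[0.001,0,0],[0,0,0],0.01],
  ],
)

```text
time: 18.15
tool_pos: [0.5268, -0.1711, 0.0557]
tool_rot: [3.142, -0.0, -0.248]
contact_force: [-0.3, -0.6, -1.3]
opening: 0.0237
grip_force: 60.0
```

```bash
python3 lk.py 27;cat > fit.py <<'E'
from h import *
from scipy.optimize import minimize
import sys
# clip outline: bar x -15..-9,y +-15 ; arms y 10..15, x -9..7 ; tail x -21..-15,y+-5
pts=[(x,y) for x in np.arange(-14.5,-9,1) for y in np.arange(-14.5,15,1)]+[(x,s*y) for x in np.arange(-9,7,1) for y in np.arange(10.5,15,1) for s in(1,-1)]+[(x,y) for x in np.arange(-21,-15,1) for y in np.arange(-4.5,5,1)]
pts=np.array(pts)*1e-3
def fit(f):
    g=cv2.GaussianBlur(cv2.cvtColor(cv2.imread(f'pics/{f}.png'),cv2.COLOR_BGR2GRAY),(3,3),0).astype(np.float32)
    m=np.load(f'pics/{f}.npz');best=[]
    for d in np.arange(-4,32,.5):
      for l in(-2,-1,0,1,2):
        u=np.array([np.cos(-.25),np.sin(-.25)]);n=np.array([-u[1],u[0]])
        c=np.array([.6563,-.2053])-u*d*1e-3+n*l*1e-3
        W=np.c_[c+pts[:,:1]*u+pts[:,1:]*n,np.full(len(pts),.074)]
        p=W@m['R'].T+m['t'];uu=m['fx']*p[:,0]/p[:,2]+m['cx']+1.2;vv=m['fy']*p[:,1]/p[:,2]+m['cy']-.4
        best.append((cv2.remap(g,uu.astype(np.float32)[None],vv.astype(np.float32)[None],1).mean(),d,l))
    return sorted(best)[:3]
for f in sys.argv[1:]: print(f,[tuple(np.round(b,1)) for b in fit(f)])
E
python3 fit.py s6 s20 s21 s22 s23 s24 s25 s26 s27
```

```text
18.15 [ 0.52683153 -0.17108602  0.05571841] tip->axle 0.018908286014871503 Fpush 0.18042414463757472 [-0.34532034 -0.62311461 -1.34446425]
dark n 56 centroid [24.98214286 30.89285714]
s6 [(np.float64(68.3), np.float64(25.0), np.float64(-2.0)), (np.float64(68.3), np.float64(24.5), np.float64(-2.0)), (np.float64(68.5), np.float64(24.0), np.float64(-2.0))]
s20 [(np.float64(70.3), np.float64(15.5), np.float64(-2.0)), (np.float64(70.3), np.float64(15.0), np.float64(-2.0)), (np.float64(70.5), np.float64(16.0), np.float64(-2.0))]
s21 [(np.float64(72.6), np.float64(12.0), np.float64(-2.0)), (np.float64(72.6), np.float64(12.5), np.float64(-2.0)), (np.float64(72.8), np.float64(11.5), np.float64(-2.0))]
s22 [(np.float64(79.3), np.float64(6.5), np.float64(-1.0)), (np.float64(79.4), np.float64(7.0), np.float64(-1.0)), (np.float64(79.4), np.float64(6.5), np.float64(-2.0))]
s23 [(np.float64(81.6), np.float64(5.5), np.float64(-1.0)), (np.float64(81.6), np.float64(6.0), np.float64(-1.0)), (np.float64(81.7), np.float64(5.5), np.float64(-2.0))]
s24 [(np.float64(83.7), np.float64(5.0), np.float64(-1.0)), (np.float64(83.8), np.float64(4.5), np.float64(-1.0)), (np.float64(83.8), np.float64(5.5), np.float64(-1.0))]
s25 [(np.float64(86.0), np.float64(4.0), np.float64(-1.0)), (np.float64(86.0), np.float64(3.5), np.float64(-1.0)), (np.float64(86.0), np.float64(4.5), np.float64(-1.0))]
s26 [(np.float64(88.8), np.float64(2.5), np.float64(-1.0)), (np.float64(88.8), np.float64(2.0), np.float64(-1.0)), (np.float64(88.9), np.float64(3.0), np.float64(-1.0))]
s27 [(np.float64(88.7), np.float64(2.5), np.float64(-1.0)), (np.float64(88.7), np.float64(2.0), np.float64(-1.0)), (np.float64(88.8), np.float64(1.5), np.float64(-1.0))]
```

>>> arm_command(
  moves=[
    [[0.0003,0,0],[0,0,0],0.01],
    [[0.0006,0,0],[0,0,0],0.01],
    [[0.0006,0,0],[0,0,0],0.01],
    [[0.0006,0,0],[0,0,0],0.01],
    [[0.0006,0,0],[0,0,0],0.01],
  ],
)

```text
time: 18.7
tool_pos: [0.5274, -0.1712, 0.0557]
tool_rot: [3.142, -0.0, -0.248]
contact_force: [-0.1, -0.4, -1.3]
opening: 0.0235
grip_force: 60.0
```

```bash
python3 lk.py 28;python3 lk.py 29; python3 fit.py s28 s29
```

```text
18.7 [ 0.52743623 -0.17122788  0.05572285] tip->axle 0.018287286900523766 Fpush 0.015865919244073177 [-0.13093203 -0.44864177 -1.29453568]
dark n 57 centroid [25.21052632 31.42105263]
18.75 [ 0.52742121 -0.17124337  0.05569948] tip->axle 0.018298007522490042 Fpush -0.4550996599484622 [ 0.53682474  0.26287575 -0.83918255]
dark n 55 centroid [25.32727273 31.54545455]
s28 [(np.float64(89.7), np.float64(-0.5), np.float64(-2.0)), (np.float64(89.7), np.float64(0.0), np.float64(-2.0)), (np.float64(89.7), np.float64(0.5), np.float64(-2.0))]
s29 [(np.float64(90.0), np.float64(0.0), np.float64(-2.0)), (np.float64(90.0), np.float64(-0.5), np.float64(-2.0)), (np.float64(90.0), np.float64(0.5), np.float64(-2.0))]
```

>>> arm_command(
  moves=[
    [[0.0003,0,0],[0,0,0],0.01],
    [[0.0006,0,0],[0,0,0],0.01],
    [[0.0008,0,0],[0,0,0],0.01],
    [[0.0008,0,0],[0,0,0],0.01],
    [[0.0008,0,0],[0,0,0],0.01],
  ],
)

```text
time: 19.3
tool_pos: [0.5282, -0.1714, 0.0557]
tool_rot: [3.141, -0.0, -0.248]
contact_force: [0.2, -0.2, -1.9]
opening: 0.0236
grip_force: 60.0
```

```bash
python3 lk.py 30;python3 lk.py 31; python3 fit.py s30 s31
python3 - <<'E'
import cv2,numpy as np
for f in('s27','s31',):
    g=cv2.cvtColor(cv2.imread(f'pics/{f}.png'),cv2.COLOR_BGR2GRAY)[276:299,264:290]
    print(f);[print(''.join('#' if v<62 else '+' if v<85 else '.' if v<115 else ' ' for v in r)) for r in g]
E
```

```text
19.3 [ 0.52823313 -0.17144358  0.05572251] tip->axle 0.01746178987600018 Fpush -0.2859623283520214 [ 0.24624184 -0.19149069 -1.88915145]
dark n 53 centroid [25.50943396 31.56603774]
19.35 [ 0.52825173 -0.17144199  0.05573382] tip->axle 0.01744416055644303 Fpush -1.1713086321435207 [ 1.00373432 -0.80345513 -0.99150355]
dark n 56 centroid [25.55357143 31.66071429]
s30 [(np.float64(90.7), np.float64(-0.5), np.float64(-2.0)), (np.float64(90.7), np.float64(0.0), np.float64(-2.0)), (np.float64(90.7), np.float64(-1.0), np.float64(-2.0))]
s31 [(np.float64(90.3), np.float64(-1.0), np.float64(-2.0)), (np.float64(90.3), np.float64(-0.5), np.float64(-2.0)), (np.float64(90.4), np.float64(-1.5), np.float64(-2.0))]
s27
  ..                      
   .. .                   
   ..                     
    .     .               
        .....             
     ....++.....          
 .. ...++#+.....          
 ..  ..+++..              
  ..  .++..               
   ....++.       ..       
    .++++.       ...      
    .++#+..      .++.     
    .+##++.     ..++.     
     .+##++.. ..++#+.     
      .###++...+++##+.    
      .+###++.++...+#+.   
       .+####+..    ..    
        .+##+..           
         .+++.            
          ..+.            
           .+.            
            ..            
                          
s31
  ..                      
   . ..                   
   ..                     
                          
         ...              
      ..........          
 .   ..++++.. ...         
 ..  ..+++..   .          
   .  .+#.                
   ....++.       ..       
    ...++.       ...      
    .+++#.       .++.     
    .+###+.     .+#+.     
     .###++.. ..++##+     
      .###++...++###+.    
      .+###++.++...+#+.   
       .+####+..    .+.   
        .+###..           
         +###.            
         ..++.            
           .+.            
            ..
```

>>> arm_command(
  moves=[
    [[0.0003,0,0],[0,0,0],0.01],
    [[0.0006,0,0],[0,0,0],0.01],
    [[0.0008,0,0],[0,0,0],0.01],
    [[0.0008,0,0],[0,0,0],0.01],
    [[0.0008,0,0],[0,0,0],0.01],
  ],
)

```text
time: 19.9
tool_pos: [0.5288, -0.1716, 0.0557]
tool_rot: [3.142, 0.0, -0.248]
contact_force: [-1.2, 0.4, -0.4]
opening: 0.0236
grip_force: 60.0
```

```bash
for k in 32 33 34; do python3 lk.py $k;done; python3 fit.py s32 s33 s34
```

```text
19.9 [ 0.52883264 -0.17156739  0.05567786] tip->axle 0.01685029116453786 Fpush 1.2866290266413403 [-1.22908657  0.38702607 -0.39127697]
dark n 53 centroid [25.83018868 31.94339623]
19.95 [ 0.52883134 -0.17156452  0.05566335] tip->axle 0.016852261835690538 Fpush 0.9001800342653133 [-1.16158158 -0.91061918 -0.72307555]
dark n 54 centroid [25.7037037  31.81481481]
20.0 [ 0.5288245  -0.17155934  0.05565871] tip->axle 0.016860167370383247 Fpush 1.4163952840736946 [-1.19587101  1.04162038 -0.64122809]
dark n 53 centroid [25.96226415 32.11320755]
s32 [(np.float64(91.2), np.float64(-2.0), np.float64(-2.0)), (np.float64(91.2), np.float64(-2.5), np.float64(-2.0)), (np.float64(91.2), np.float64(-1.5), np.float64(-2.0))]
s33 [(np.float64(91.2), np.float64(-2.0), np.float64(-2.0)), (np.float64(91.2), np.float64(-2.5), np.float64(-2.0)), (np.float64(91.2), np.float64(-3.0), np.float64(-2.0))]
s34 [(np.float64(91.2), np.float64(-2.0), np.float64(-2.0)), (np.float64(91.2), np.float64(-2.5), np.float64(-2.0)), (np.float64(91.3), np.float64(-1.5), np.float64(-2.0))]
```

>>> arm_command(
  moves=[
    [[0.0002,0,0],[0,0,0],0.01],
    [[0.0004,0,0],[0,0,0],0.01],
    [[0.0006,0,0],[0,0,0],0.01],
    [[0.0006,0,0],[0,0,0],0.01],
    [[0.0006,0,0],[0,0,0],0.01],
  ],
)

```text
time: 20.55
tool_pos: [0.529, -0.1716, 0.0555]
tool_rot: [-3.142, 0.001, -0.248]
contact_force: [-4.5, 1.1, 0.8]
opening: 0.0235
grip_force: 60.0
```

```bash
for k in 35 36 37; do python3 lk.py $k;done; python3 fit.py s35 s36 s37
```

```text
20.55 [ 0.52901253 -0.17156817  0.05554046] tip->axle 0.016675793618794746 Fpush 4.599060435277441 [-4.47314154  1.07103394  0.81950263]
dark n 54 centroid [26.12962963 31.92592593]
20.6 [ 0.52905272 -0.17159784  0.0555748 ] tip->axle 0.016629514973062823 Fpush 4.863058620915918 [-4.84713541  0.67342866 -1.31398538]
dark n 51 centroid [26.11764706 31.8627451 ]
20.65 [ 0.52902493 -0.17155607  0.05551587] tip->axle 0.016666777070878394 Fpush 5.993074257306624 [-5.75831713  1.67244397  0.25782413]
dark n 52 centroid [25.92307692 31.73076923]
s35 [(np.float64(91.6), np.float64(-2.5), np.float64(-2.0)), (np.float64(91.6), np.float64(-2.0), np.float64(-2.0)), (np.float64(91.6), np.float64(-3.0), np.float64(-2.0))]
s36 [(np.float64(91.2), np.float64(-3.0), np.float64(-2.0)), (np.float64(91.2), np.float64(-2.5), np.float64(-2.0)), (np.float64(91.2), np.float64(-2.0), np.float64(-2.0))]
s37 [(np.float64(91.4), np.float64(-2.5), np.float64(-2.0)), (np.float64(91.4), np.float64(-3.0), np.float64(-2.0)), (np.float64(91.4), np.float64(-2.0), np.float64(-2.0))]
```

Dead stop 14 mm after the jaws met, and the clip no longer moves: it is home. Backing off.

>>> arm_command(
  moves=[
    [[-0.003,0,0],[0,0,0],0.01],
    [[-0.01,0,0],[0,0,0],0.01],
    [[-0.02,0,0],[0,0,0],0.01],
    [[-0.035,0,0],[0,0,0],0.01],
    [[-0.055,0,0],[0,0,0],0.01],
  ],
)

```text
time: 21.2
tool_pos: [0.4759, -0.1582, 0.0559]
tool_rot: [3.141, -0.001, -0.248]
contact_force: [-0.8, 0.7, -1.9]
opening: 0.0236
grip_force: 60.0
```

>>> arm_command(
  moves=[
    [[-0.01,0,-0.02],[0,0,0],0.01],
    [[-0.01,0,-0.05],[0,0,0],0.01],
    [[-0.01,0,-0.09],[0,0,0],0.01],
    [[-0.01,0,-0.12],[0,0,0],0.01],
    [[-0.01,0,-0.12],[0,0,0],0.01],
  ],
)

```text
time: 21.7
tool_pos: [0.4683, -0.1568, 0.18]
tool_rot: [3.139, -0.009, -0.248]
contact_force: [0.7, 0.2, -1.1]
opening: 0.0235
grip_force: 60.0
```

```bash
python3 lk.py 40; python3 fit.py s40; python3 - <<'E'
from h import *
print(S()['tool_pos']);go([.5038,.2395,.165],[3.1416,0,.182])
# tail-free check: ascii of clip
g=cv2.cvtColor(cv2.imread('pics/s40.png'),cv2.COLOR_BGR2GRAY)[272:300,262:292]
[print(''.join('#' if v<62 else '+' if v<85 else '.' if v<115 else ' ' for v in r)) for r in g]
E
```

```text
21.7 [ 0.46834977 -0.15675716  0.17998433] tip->axle 0.07911700417933583 Fpush -0.5857214672247052 [ 0.65875977  0.21244224 -1.08839023]
dark n 49 centroid [26.24489796 32.32653061]
s40 [(np.float64(91.5), np.float64(-4.0), np.float64(-2.0)), (np.float64(91.6), np.float64(-3.5), np.float64(-2.0)), (np.float64(91.6), np.float64(-3.0), np.float64(-2.0))]
[ 0.46717741 -0.15617281  0.17759441]
shift [-0.0617 -0.3926  0.0118] turn [ 0.0023 -0.0047 -0.4302] dist 0.3975635865004743
   ....                 .+++..
  .+.                     ..++
.+.                         .+
..                            
                              
                              
                              
                              
                              
            .                 
           ...  ...           
         .++.     .           
         .+..                 
         .+.       ..         
        .++.       ...        
       ++#+..      .++.       
       +###+.     .+##+.      
       .+##++.....++##+.      
        .###++..+++###+.      
        .+###++.++..+##+.     
         .+###++..   .++.     
          .+##+..             
           +###.              
           ..++.              
             .+.              
              ..
```

>>> arm_command(
  moves=[
    [[-0.007,-0.04,0],[0,0,-0.045],0.01],
    [[-0.014,-0.08,0],[0,0,-0.09],0.01],
    [[-0.02,-0.12,0],[0,0,-0.135],0.01],
    [[-0.027,-0.16,0],[0,0,-0.18],0.01],
    [[-0.033,-0.2,0],[0,0,-0.225],0.01],
  ],
)

```text
time: 22.25
tool_pos: [0.4824, 0.0478, 0.1741]
tool_rot: [-3.142, 0.003, -0.022]
contact_force: [-0.2, -0.7, -1.4]
opening: 0.0236
grip_force: 60.0
```

```bash
python3 - <<'E'
from h import *
print(S()['tool_pos']);go([.5038,.2395,.166],[3.1416,0,.182])
E
```

```text
[0.48235638 0.04775433 0.17408005]
shift [ 0.0173 -0.1922  0.008 ] turn [-0.0003  0.0026 -0.2036] dist 0.19311011634470532
```

>>> arm_command(
  moves=[
    [[0.004,-0.045,0],[0,0,-0.05],0.01],
    [[0.008,-0.09,0],[0,0,-0.1],0.01],
    [[0.013,-0.135,0],[0,0,-0.15],0.01],
    [[0.016,-0.175,0],[0,0,-0.2],0.01],
    [[0.017,-0.192,0],[0,0,-0.203],0.01],
  ],
)

```text
time: 22.75
tool_pos: [0.5039, 0.2406, 0.1737]
tool_rot: [-3.141, 0.002, 0.184]
contact_force: [0.1, -0.2, -1.6]
opening: 0.0237
grip_force: 60.0
```

>>> arm_command(
  moves=[
    [[0,0,0.01],[0,0,0],0.01],
    [[0,0,0.02],[0,0,0],0.01],
    [[0,0,0.03],[0,0,0],0.01],
    [[0,0,0.03],[0,0,0],0.01],
    [[0,0,0.03],[0,0,0],0.01],
  ],
)

```text
time: 23.25
tool_pos: [0.5052, 0.2367, 0.1454]
tool_rot: [3.141, 0.001, 0.178]
contact_force: [0.9, -0.1, -0.4]
opening: 0.0233
grip_force: 60.0
```

```bash
python3 - <<'E'
from h import *
s=S();print(s['tool_pos'],s['qvel'].round(3));go([.5038,.2395,.036],[3.1416,0,.182])
E
```

```text
[0.50517936 0.23666772 0.14536703] [ 0.006 -0.012 -0.02   0.001  0.004  0.001]
shift [-0.0008 -0.0031  0.1094] turn [ 0.0003  0.0008 -0.0038] dist 0.1094123884043154
```

>>> arm_command(
  moves=[
    [[-0.001,-0.003,0.015],[0,0,-0.004],0.01],
    [[-0.001,-0.003,0.035],[0,0,-0.004],0.01],
    [[-0.001,-0.003,0.055],[0,0,-0.004],0.01],
    [[-0.001,-0.003,0.07],[0,0,-0.004],0.01],
    [[-0.001,-0.003,0.07],[0,0,-0.004],0.01],
  ],
)

```text
time: 23.75
tool_pos: [0.5027, 0.2397, 0.0743]
tool_rot: [3.141, 0.003, 0.183]
contact_force: [-0.2, -0.2, -1.4]
opening: 0.0234
grip_force: 60.0
```

>>> arm_command(
  moves=[
    [[0,0,0],[0,0,0],0.01],
    [[0,0,0],[0,0,0],0.01],
    [[0,0,0],[0,0,0],0.01],
    [[0,0,0],[0,0,0],0.01],
    [[0,0,0],[0,0,0],0.01],
  ],
)

```text
time: 24.25
tool_pos: [0.5038, 0.2406, 0.0761]
tool_rot: [3.142, -0.001, 0.184]
contact_force: [-0.3, 0.3, -1.1]
opening: 0.0236
grip_force: 60.0
```

```bash
python3 - <<'E'
from h import *
s=S();print(s['tool_pos'],s['qvel'].round(3),s['contact_force']);go([.5038,.2395,.036],[3.1416,0,.182])
E
```

```text
[0.50379404 0.24056564 0.07609995] [-0.001  0.005  0.002  0.    -0.001  0.001] [-0.25712973  0.32591697 -1.07963817]
shift [-0.0002  0.001   0.0401] turn [ 0.     -0.0007  0.0018] dist 0.04011411086435335
```

>>> arm_command(
  moves=[
    [[0,0.001,0.01],[0,0,0.002],0.01],
    [[0,0.001,0.02],[0,0,0.002],0.01],
    [[0,0.001,0.03],[0,0,0.002],0.01],
    [[0,0.001,0.036],[0,0,0.002],0.01],
    [[0,0.001,0.039],[0,0,0.002],0.01],
  ],
)

```text
time: 24.75
tool_pos: [0.5031, 0.2393, 0.0358]
tool_rot: [3.141, 0.002, 0.182]
contact_force: [-8.7, -2.9, 22.3]
opening: 0.0232
grip_force: 60.0
```

>>> arm_command(
  moves=[
    [[0,0,0.0005],[0,0,0],0.01],
    [[0,0,0.001],[0,0,0],0.01],
    [[0,0,0.001],[0,0,0],0.01],
    [[0,0,0.001],[0,0,0],0.01],
    [[0,0,0.001],[0,0,0],0.01],
  ],
)

```text
time: 25.25
tool_pos: [0.5037, 0.2395, 0.036]
tool_rot: [3.141, 0.0, 0.182]
contact_force: [-3.4, -0.8, 5.6]
opening: 0.0233
grip_force: 60.0
```

Seated with a light contact, as at the start. Releasing.

>>> arm_command(
  moves=[
    [[0,0,0],[0,0,0],0.03],
    [[0,0,0],[0,0,0],0.045],
    [[0,0,0],[0,0,0],0.06],
    [[0,0,0],[0,0,0],0.06],
    [[0,0,0],[0,0,0],0.06],
  ],
)

```text
time: 25.75
tool_pos: [0.5038, 0.2395, 0.0356]
tool_rot: [3.141, 0.0, 0.182]
contact_force: [-0.3, 0.5, 0.2]
opening: 0.0568
grip_force: 0.0
```

>>> arm_command(
  moves=[
    [[0,0,-0.01],[0,0,0],0.06],
    [[0,0,-0.03],[0,0,0],0.06],
    [[0,0,-0.06],[0,0,0],0.06],
    [[0,0,-0.1],[0,0,0],0.06],
    [[0,0,-0.14],[0,0,0],0.06],
  ],
)

```text
time: 26.25
tool_pos: [0.5035, 0.2394, 0.1777]
tool_rot: [3.141, 0.0, 0.182]
contact_force: [0.1, -0.3, -0.3]
opening: 0.0597
grip_force: 0.0
```

>>> arm_command(
  moves=[
    [[0,0.045,-0.015],[0,0,0],0.06],
    [[0,0.09,-0.03],[0,0,0],0.06],
    [[0.01,0.135,-0.04],[0,0,0],0.06],
    [[0.015,0.18,-0.05],[0,0,0],0.06],
    [[0.02,0.22,-0.06],[0,0,0],0.06],
  ],
)

```text
time: 26.75
tool_pos: [0.5635, 0.0247, 0.2372]
tool_rot: [3.141, -0.001, 0.181]
contact_force: [0.6, 0.4, -0.3]
opening: 0.0599
grip_force: 0.0
```

```bash
python3 - <<'E'
from h import *
im=snap('scene','z');s=S();print(s['tool_pos'],s['opening'])
a=cv2.imread('pics/a.png').astype(int);d=np.abs(cv2.imread('pics/z.png').astype(int)-a).max(2)[145:220,290:390]
print('rest diff',d.max(),(d>40).sum())
go([.6,-.19,.255],[3.1416,0,.1])
E
python3 fit.py z
```

```text
[0.56598841 0.01908086 0.23867491] 0.06012549271206697
rest diff 120 1290
shift [-0.0034  0.2119 -0.0153] turn [ 0.0049 -0.0046  0.0777] dist 0.21245729793487517
z [(np.float64(91.7), np.float64(-4.0), np.float64(-2.0)), (np.float64(91.8), np.float64(-3.5), np.float64(-2.0)), (np.float64(91.9), np.float64(-3.0), np.float64(-2.0))]
```

>>> arm_command(
  moves=[
    [[0,0.045,-0.004],[0,0,0.02],0.06],
    [[0,0.09,-0.008],[0,0,0.04],0.06],
    [[0,0.13,-0.012],[0,0,0.06],0.06],
    [[-0.002,0.17,-0.015],[0,0,0.078],0.06],
    [[-0.003,0.21,-0.015],[0,0,0.078],0.06],
  ],
)

```text
time: 27.3
tool_pos: [0.5984, -0.1817, 0.2521]
tool_rot: [3.141, -0.001, 0.103]
contact_force: [0.5, 0.8, -0.3]
opening: 0.06
grip_force: 0.0
```

>>> arm_command(
  moves=[
    [[0,0,0],[0,0,0],0.06],
    [[0,0,0],[0,0,0],0.06],
    [[0,0,0],[0,0,0],0.06],
    [[0,0,0],[0,0,0],0.06],
    [[0,0,0],[0,0,0],0.06],
  ],
)

```text
time: 27.8
tool_pos: [0.5984, -0.179, 0.2511]
tool_rot: [3.141, -0.0, 0.105]
contact_force: [0.3, 0.5, -0.8]
opening: 0.0598
grip_force: 0.0
```

```bash
python3 - <<'E'
from h import *
im=snap('scene','z2');im=snap('wrist','w9');s=S();print(s['tool_pos'],s['time'])
a=cv2.imread('pics/a.png').astype(int);d=np.abs(cv2.imread('pics/z2.png').astype(int)-a).max(2)[145:220,290:390]
print('rest diff',d.max(),(d>40).sum())
u,v=map(int,proj('w9',[.6563,-.2053,.074]));print(u,v,proj('w9',[.6563,-.2053,.085]))
g=cv2.cvtColor(cv2.imread('pics/w9.png'),cv2.COLOR_BGR2GRAY)[v-25:v+50,u-35:u+35]
print(g.min(),g.max())
[print(''.join('#' if x<75 else '+' if x<100 else '.' if x<140 else ' ' for x in r)) for r in g[::1]]
E
```

```text
[ 0.59833545 -0.17945262  0.2509803 ] 27.9
rest diff 111 372
316 123 (np.float64(317.19934164511733), np.float64(124.0926762342567))
61 191
                                                                      
                           ...                                        
                        ...+++.                                       
                        ...+++.                                       
                        ...+++.                                       
                        ...+++.                                       
                          .+++.                                       
                          .+++.                                       
                          .+++.                                       
                          .+++.                                       
                      .....++++.                      .               
                     .+++++++++.                    .++.              
                     .+++++++++.                   .++++.             
                     .+++++++++.     
[... 3664 characters left out ...]
                                                             
                                                                      
                                                                      
                                                                      
                                                                      
                                                                      
                                                                     .
                                                                    .+
                                                                   .+#
.                                                                ..+##
```

```bash
python3 - <<'E'
from h import *
a=cv2.imread('pics/a.png');z=cv2.imread('pics/z2.png')
for n,(x0,y0,x1,y1) in dict(handle=(315,155,350,182),fork=(360,176,382,194),punch=(300,174,336,200),rest=(295,165,345,215)).items():
    r=cv2.matchTemplate(z[y0-8:y1+8,x0-8:x1+8],a[y0:y1,x0:x1],cv2.TM_CCOEFF_NORMED);_,m,_,l=cv2.minMaxLoc(r);print(n,m,l[0]-8,l[1]-8)
E
```

```text
handle 0.9916751384735107 0 0
fork 0.9550105333328247 0 0
punch 0.8498972058296204 0 0
rest 0.8057520985603333 0 0
```

The pusher is back exactly where it was, and the clip is home in the groove.

```bash
python3 -c "
from cell import robot
print(robot.hand_in())"
```

```text
the job is handed in; nothing more can be done
None
```

The clip is snapped home in the axle's groove, the pusher is back in its left place in the rest, and the job is handed in. The push peaked at about 9 N and I stopped at about 6 N against the dead stop. By camera, the clip looks within about 1 mm of home and the pusher shows no shift; the hand-in returned no verdict.

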